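# Change over the saddle bonding clamp

### The arm

A 6-joint arm with a two-finger parallel gripper is mounted at the origin on a cart in front of the work surface, level with it; the furniture and walls round the work are solid. World frame = base frame: x ahead of the robot, y to its left, z up, the work surface at z = 0. Lengths are in m, angles in rad, forces in N, time in s.
With the tool pointing down it reaches from about 0.35 to 1 m from the base axis. Payload 7.1 kg.
Tool frame: the origin (TCP) lies between the finger pads; the fingertips stand 22 mm ahead of it and the grasp point (between the pads) lies 3 mm ahead of it; x points along the fingers, y is the direction in which the jaws open and shut, and the axes are right-handed (so a half turn about x gives the same grasp; the last joint's range is limited). The gripper opens to 85 mm and grips with 20 to 120 N. Pads are 22 mm wide; open, the fingers measure 114 mm over their backs; the gripper's body (76 mm by 85 mm) begins 54 mm behind the grasp point. The pads swing forward as they close: fully open they stand 13 mm farther back than shut.
Start: joints at [1.227, 0.423, 1.63, -0, 1.089, -0.019], TCP at [0.199, 0.592, 0.225] pointing down, gripper open.
Joint ranges: [-3, 3], [-0.9, 2.11], [0.09, 2.58], [-1.31, 4.45], [0.11, 2.69], [-2.54, 2.54]. Speed limits (rad/s): [2.39, 2.39, 3.01, 3.14, 3.14, 3.14].

### API

Orientations are given as a rotation vector (axis times angle).
In Python, from rig import manip gives the robot as it stands. The module is installed in compiled form; this text tells all that it offers. Calls block until the motion is done:
- manip.move_to(position, orientation): joint-space move of the TCP to a pose.
- manip.servo_line(position, orientation=None, rate=0.15): straight line of the TCP; orientation=None keeps the orientation; rate is the mean speed in m/s.
- manip.set_joints(angles): joint-space move.
- manip.command_gripper(opening, f_grip=None): finger opening in m; f_grip is the grip in N (None keeps the last); returns when the fingers have stopped.
- manip.hold(seconds).
- manip.solve_ik(position, orientation): joint angles nearest the present ones, or None.
- manip.camera(name): name is "side" or "top" or "wrist"; returns a dict with "image" (480x640x3 uint8, red, green, blue), "fx", "fy", "cx", "cy" (pixels), "cam_to_world" (4x4, takes a point from camera to world coordinates); the wrist camera has in their place "mount" (4x4, takes a point from camera to tool coordinates, whose origin is the TCP and whose axes are the tool frame's). Camera axes: x right, y down, z forward; pixel columns grow to the right and rows downward; lengths in m; the calibration is good to about 2 mm. The wrist camera is an equidistant fisheye: a pixel r from the principal point sees the ray r / f radians off the axis. A picture is of the moment at which its call begins: read the wrist's pose just before it. There is no depth.
A pose or a line that the arm cannot do raises manip.IKError and nothing moves.
- manip.sign_off(): hands the job in, once; it reports no verdict.
Readings, each from a call of its own:
- manip.get_time(): time.
- manip.get_joint_positions(): joint angles.
- manip.get_joint_vel(): joint speeds.
- manip.get_tau(): joint torques, N m.
- manip.get_position(): TCP position.
- manip.get_ee_rot(): TCP orientation.
- manip.get_contact_force(): force on the tool from outside, world axes, zero at the start.
- manip.get_torque(): the same for the moment, N m.
- manip.get_width(): finger opening in m.
Only numpy, scipy, OpenCV 4.12 (cv2) and the standard library are available. Lean on these libraries where they do the work, as an engineer would, in place of code of your own. Each camera call takes 0.05 s, during which the arm holds its last target.

### The job

Change over the pipe-saddle bonding clamp. Push the hardwood wedge under the roller of its spring-loaded pressure bar so that the bar stays propped open; take every finished saddle out of the clamp and drape it over the drying rail, and slide every freshly glued saddle that lies on the bench along a former, under the propped bar, until it is fully home against its stop. Only then pull the wedge out again so that the bar comes down on the new saddles, and put the wedge back on the bench top, clear of the clamp; do not knock the blue bottle over or about.

Things in the scene. Friction and masses are not known exactly. Their poses are not given: they have to be found in the camera images.
- clamp: Bonding clamp fixed on the bench: grey base plate x -98 to +154, y -123 to +123, 12 mm thick (all clamp values in mm, z from bench). Origin on the bench under the middle of the pressure bar; x from the open front (robot side) to the pivot at the back. Formers run along x at y = +75 and -75; between them the plate is bare: the wedge goes in there along +x at y = 0.
- bar (a joint): Hinge of the sprung pressure bar, rad: 0 = down on loaded saddles, positive = open; -0.04 with nothing under it. Pin along clamp y at x = +130, z = 88. Spring and weight press down with about 13 N at the roller; it falls shut when let go. Wedge fully in: about 0.12 (pads 16 mm above the saddle crowns).
- bar_mid (a point): Middle of the pressure bar at pad underside level (closed: x 0, y 0, z 75 of the clamp). The steel cross bar spans y -98 to +98, x -13 to +13, z 83 to 95, with a rubber pad below it over each former and an arm back to the pivot.
- roller (a point): Axis of the freely turning steel roller under the bar's middle: 20 mm in diameter, 19 mm wide; closed, its lowest point is at z = 42, which is 30 mm above the base plate.
- station_left (a point): On the round top of the left former (y = +75), where a fully home saddle has its inside crown; axes as the clamp's; z = 68. The aluminium former is 37 mm wide, from its open front end at x = -92 to the stop face at x = +28; this point is at x = -20, so a home saddle spans x -68 to +28, its feet at z = 14. Formers are waxed and slippery.
- station_right (a point): The same on the right former (y = -75).
- wedge: Hardwood wedge, 187 mm long, 26 wide, 0.14 kg, standing on its flat underside. Origin mid-width on the underside, x to the thin tip. Tip at x = +75 mm, 20 thick; ramp up to 46 at x = +13; level land 46 high from +13 to -40; then a grip end. Pushed in (about 8 N; plate waxed) until its origin is at clamp x = +12 the roller sits mid-land and it holds the bar unaided.
- wedge_grip (a point): Middle of the wedge's grip end (wedge x = -75, 19 mm above the underside); the end is 24 mm wide, 38 mm high, from x = -40 to -112: grip across the width.
- rail: Drying rail fixed on the bench: horizontal round steel bar along its own y on two posts at y = +118 and -118 mm, flat foot 50 mm wide. It stands behind the vice (167 mm high) and in front of a tray that hangs over the back of the bench (front lip at x = 0.69 m, 243 mm up). Origin on the bench under the middle.
- rail_mid (a point): Middle of the rail's bar, on its axis, 130 mm above the bench; the bar is 18 mm in diameter, y along it.
- set_1: Finished pipe saddle on a former of the clamp at the start; may be absent. Arch (upside-down U) of steel strap with black rubber liner: 96 mm long along x, 56 wide over the upright legs (bore 42), 61 high, foot flanges 3.5 thick (83 over feet), legs straight to 33 mm then half-round; 0.22 kg. Origin mid-underside of the feet, z up; either end may lead. Grip across the legs.
- set_1_crown (a point): Middle of the inside crown (underside of the liner) of set_1, 54 mm above the underside of its feet.
- set_2: Second finished saddle, the same; may be absent.
- set_2_crown (a point): Inside crown of set_2, as for set_1.
- new_1: Freshly glued pipe saddle, same shape and size as set_1, standing on its feet on the bench to the left of the vice; may be absent.
- new_1_crown (a point): Inside crown of new_1, as for set_1.
- new_2: Second freshly glued saddle, the same; may be absent.
- new_2_crown (a point): Inside crown of new_2, as for set_1.
- blue_bottle: Bystander: small blue bottle, 40 mm across and 85 mm high, standing between the vice and the clamp; leave alone.

How it is judged:
By the outcome, as a careful person would: the job done as asked, in the order asked, and still so for the second after the job is handed in, with the robot touching nothing.
Of set_1, set_2, new_1, new_2 only 3 to 4 are there at a start; the rules pass over those that are not, and their reading is None.
At some moment in a run one of new_1, new_2 may be knocked a few centimetres aside while the robot is not near it.
It also fails if it takes over 210 s, if anything falls off the work surface, if the arm or the gripper's body presses on something with over 40 N, if the wrist force passes 120 N, or if a joint passes its speed limit or range.

## Working session

There is one attempt and no reset: what is moved stays moved. The work goes in short steps, each a Python script; the robot and the scene stay as the last script left them, time stands still between calls to the robot, and variables do not carry over. Pictures are saved under pics/ and viewed, and the job is handed in when it is done.

```bash
ls; mkdir -p pics; python3 - <<'E'
from rig import manip
import cv2,numpy as np,json
for n in ["side","top","wrist"]:
    c=manip.camera(n)
    cv2.imwrite(f"pics/{n}0.png",c["image"][:,:,::-1])
    print(n,{k:(np.round(v,4).tolist() if not np.isscalar(v) else v) for k,v in c.items() if k!="image"})
print(manip.get_time(),manip.get_position(),manip.get_ee_rot(),manip.get_width())
E
```

```text
pics
side {'fx': 442.31904077583, 'fy': 442.31904077583, 'cx': 326.2833931833517, 'cy': 239.4778850377713, 'cam_to_world': [[0.7953, -0.3667, 0.4827, 0.0478], [-0.6059, -0.4575, 0.6508, -0.6675], [-0.0178, -0.8101, -0.5861, 0.6963], [0.0, 0.0, 0.0, 1.0]]}
top {'fx': 451.5685672504394, 'fy': 451.5685672504394, 'cx': 318.96773270134133, 'cy': 241.67853070671015, 'cam_to_world': [[0.0108, -0.9872, 0.1589, 0.3059], [-0.9999, -0.009, 0.0118, -0.025], [-0.0102, -0.159, -0.9872, 1.3108], [0.0, 0.0, 0.0, 1.0]]}
wrist {'fx': 371.64829954431775, 'fy': 371.64829954431775, 'cx': 315.0314818785635, 'cy': 235.55221904740668, 'mount': [[0.0004, -0.2597, 0.9657, -0.1478], [1.0, -0.001, -0.0007, 0.0006], [0.0012, 0.9657, 0.2597, -0.0658], [0.0, 0.0, 0.0, 1.0]]}
0.15 [0.19928324 0.59192081 0.22419943] [ 0.25390988  1.55593337 -0.25582444] 0.08561894741307949
```

View pics/side0.png

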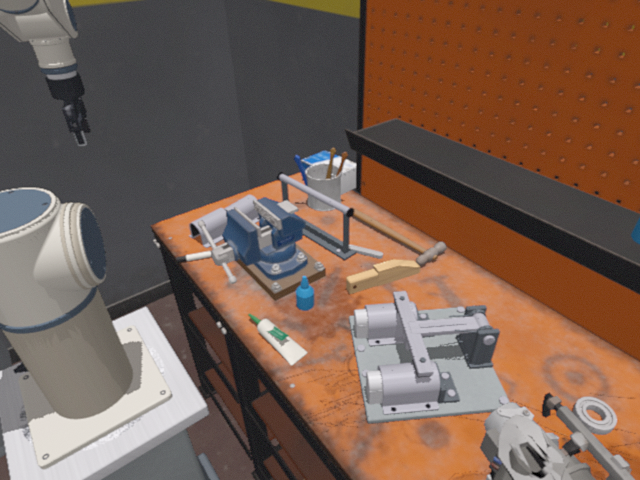

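View pics/top0.png

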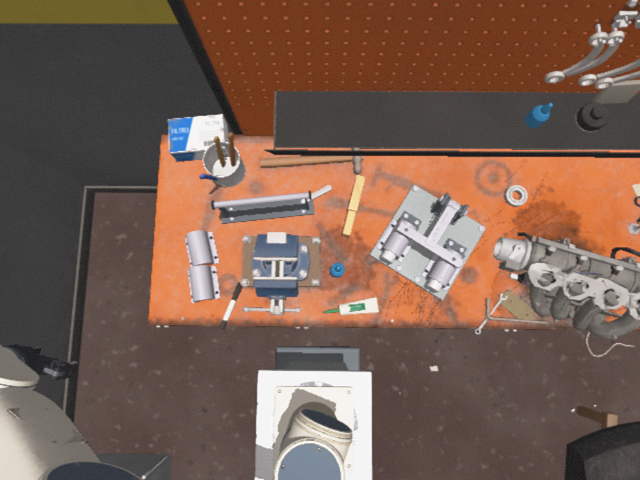

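View pics/wrist0.png

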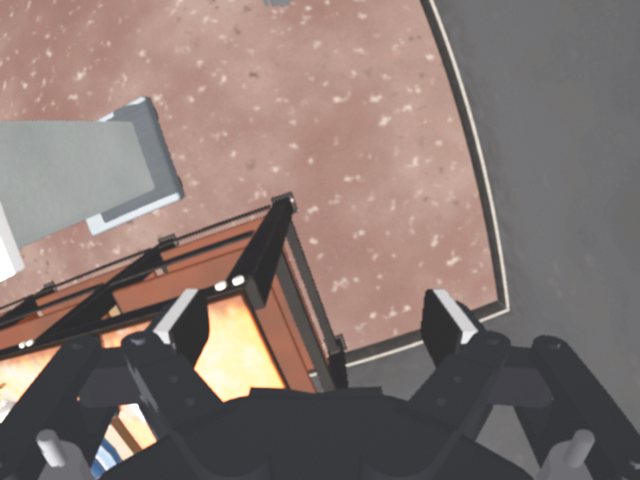

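```bash
python3 - <<'E'
import cv2
a=cv2.imread("pics/top0.png");b=cv2.imread("pics/side0.png")
cv2.imwrite("pics/tz1.png",cv2.resize(a[150:320,320:500],None,fx=4.4,fy=3.5 if 0 else 3.5,interpolation=2)[:600,:800])
cv2.imwrite("pics/tz2.png",cv2.resize(a[150:330,160:370],None,fx=3.3,fy=3.3,interpolation=2))
cv2.imwrite("pics/sz1.png",cv2.resize(b[220:420,330:530],None,fx=3,fy=3,interpolation=2))
cv2.imwrite("pics/sz2.png",cv2.resize(b[140:320,150:410],None,fx=3,fy=3,interpolation=2))
E
```

```text
(no output)
```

View pics/tz1.png

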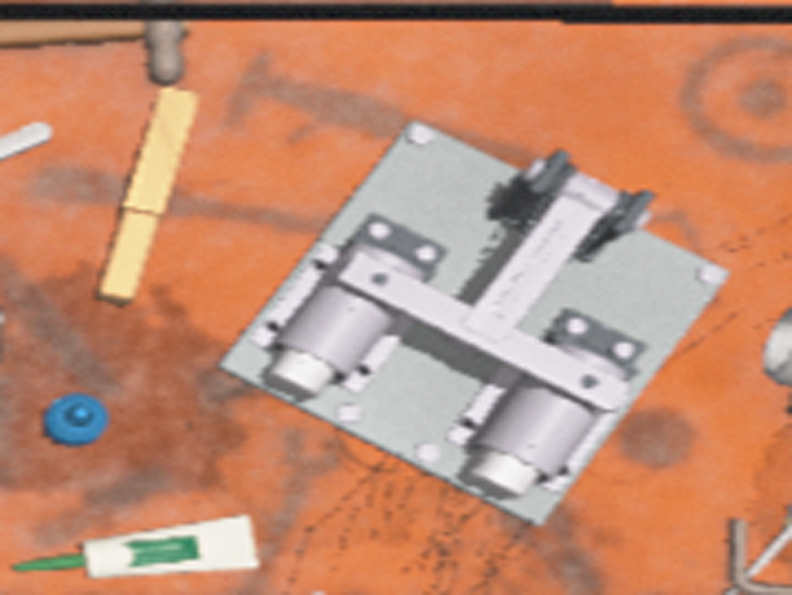

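View pics/tz2.png

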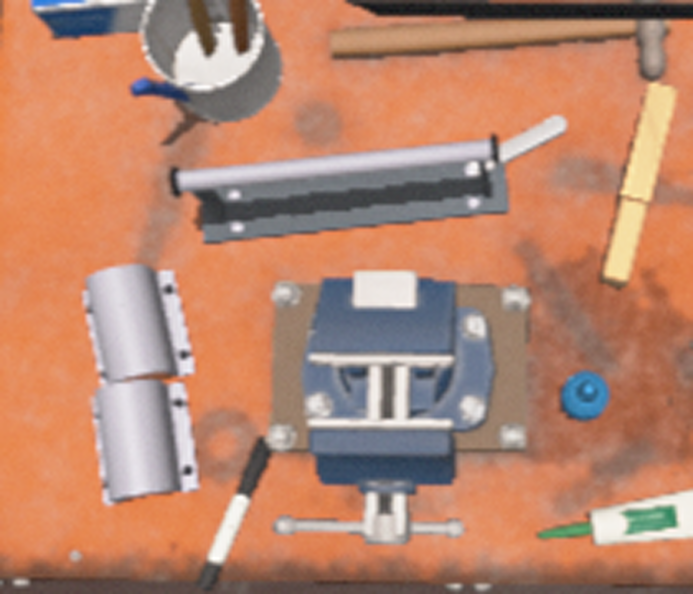

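View pics/sz1.png

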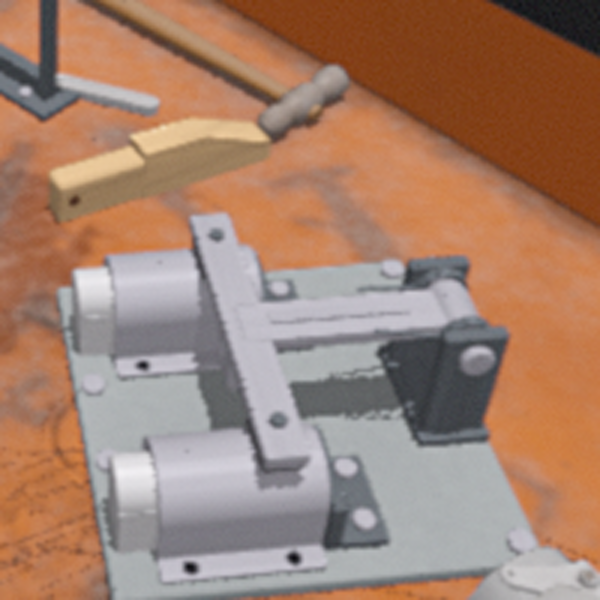

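View pics/sz2.png

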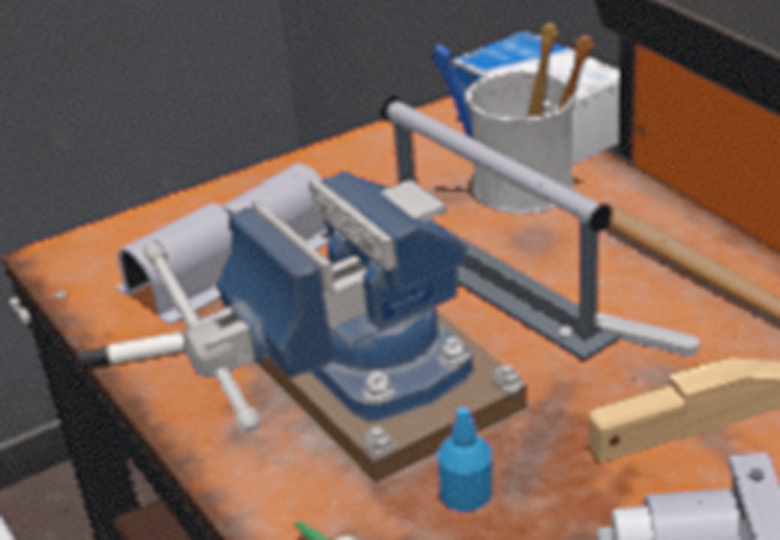

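```bash
cat > h.py <<'E'
import numpy as np,cv2
from scipy.spatial.transform import Rotation as R
def unproj(c,px,z):
    px=np.atleast_2d(px).astype(float);T=c["cam_to_world"]
    d=np.c_[(px[:,0]-c["cx"])/c["fx"],(px[:,1]-c["cy"])/c["fy"],np.ones(len(px))]@T[:3,:3].T
    o=T[:3,3]; return o+d*((z-o[2])/d[:,2])[:,None]
def proj(c,P):
    P=np.atleast_2d(P);T=c["cam_to_world"];q=(P-T[:3,3])@T[:3,:3]
    return np.c_[c["cx"]+c["fx"]*q[:,0]/q[:,2],c["cy"]+c["fy"]*q[:,1]/q[:,2]]
def wpose(m): # world pose of TCP
    T=np.eye(4);T[:3,:3]=R.from_rotvec(m.get_ee_rot()).as_matrix();T[:3,3]=m.get_position();return T
def wcam(m):
    T=wpose(m);c=m.camera("wrist");c["T"]=T@c["mount"];return c
def wunproj(c,px,z):
    px=np.atleast_2d(px).astype(float);x=(px[:,0]-c["cx"])/c["fx"];y=(px[:,1]-c["cy"])/c["fy"]
    th=np.hypot(x,y)+1e-12;d=np.c_[np.sin(th)*x/th,np.sin(th)*y/th,np.cos(th)]@c["T"][:3,:3].T
    o=c["T"][:3,3];return o+d*((z-o[2])/d[:,2])[:,None]
def wproj(c,P):
    q=(np.atleast_2d(P)-c["T"][:3,3])@c["T"][:3,:3];r=np.hypot(q[:,0],q[:,1]);th=np.arctan2(r,q[:,2])
    return np.c_[c["cx"]+c["fx"]*th*q[:,0]/r,c["cy"]+c["fy"]*th*q[:,1]/r]
E
python3 - <<'E'
from h import *; from rig import manip
c=manip.camera("top");im=c["image"];hsv=cv2.cvtColor(im,cv2.COLOR_RGB2HSV)
# wedge: yellow tan
x0,y0=335,165
roi=hsv[165:245,335:372]
m=((roi[...,0]>14)&(roi[...,0]<30)&(roi[...,1]>60)&(roi[...,2]>150)).astype(np.uint8)
k=max(cv2.findContours(m,0,1)[0],key=cv2.contourArea);r=cv2.minAreaRect(k)
print("wedge",r,cv2.contourArea(k),np.round(cv2.boxPoints(r)+[x0,y0],1).tolist())
# plate: low-sat
x0,y0=362,175
roi=hsv[175:305,362:492];m=((roi[...,1]<70)&(roi[...,2]>100)).astype(np.uint8)
m=cv2.morphologyEx(m,cv2.MORPH_CLOSE,np.ones((5,5)))
k=max(cv2.findContours(m,0,1)[0],key=cv2.contourArea);r=cv2.minAreaRect(k)
b=cv2.boxPoints(r)+[x0,y0];print("plate",r,np.round(b,1).tolist());print(np.round(unproj(c,b,.012),4).tolist())
for p in [(414.3,184.9),(485.9,227.1),(443.4,299.4),(370.5,254.3)]: print(unproj(c,p,.012).round(4))
# rail bar ends (zoom2 175,180 & 492,150) , vice corners, new saddles
f=lambda u,v:(160+u/3.3,150+v/3.3)
print("rail",unproj(c,[f(176,181),f(493,149)],.13).round(4).tolist())
print("railfoot",unproj(c,[f(207,241),f(505,210),f(197,207)],.004).round(4).tolist())
print("viceback",unproj(c,[f(320,280),f(455,280),f(320,360),f(455,480)],.15).round(4).tolist())
print("new far crown corners z61",unproj(c,[f(90,272),f(160,265),f(105,380),f(170,372)],.06).round(4).tolist())
print("far flange R",unproj(c,[f(173,270),f(193,374)],.0035).round(4).tolist())
print("near flange R",unproj(c,[f(183,380),f(200,488)],.0035).round(4).tolist())
print("bottle",unproj(c,f(585,395),.06).round(4))
print(unproj(c,f(0,580),0).round(3))
E
```

```text
wedge ((18.264707565307617, 39.9411735534668), (8.731282234191895, 60.876441955566406), 14.03624439239502) 442.5 [[341.6, 233.4], [356.4, 174.4], [364.9, 176.5], [350.1, 235.5]]
plate ((66.47319793701172, 63.506893157958984), (86.95358276367188, 98.22389221191406), 30.57923126220703) [[366.1, 258.7], [416.0, 174.1], [490.9, 218.3], [440.9, 302.9]]
[[0.4665, -0.1462, 0.012], [0.7215, -0.2963, 0.012], [0.5888, -0.5117, 0.012], [0.3418, -0.3581, 0.012]]
[[ 0.6882 -0.2904  0.012 ]]
[[ 0.5625 -0.496   0.012 ]]
[[ 0.3518 -0.3654  0.012 ]]
[[ 0.4793 -0.1591  0.012 ]]
rail [[0.5938, 0.2745, 0.13], [0.6227, 0.0163, 0.13]]
railfoot [[0.5696, 0.2759, 0.004], [0.6002, 0.0092, 0.004], [0.6007, 0.2863, 0.004]]
viceback [[0.5094, 0.1512, 0.15], [0.5103, 0.0442, 0.15], [0.4456, 0.1491, 0.15], [0.3531, 0.0413, 0.15]]
new far crown corners z61 [[0.5303, 0.3622, 0.06], [0.537, 0.3024, 0.06], [0.4377, 0.3441, 0.06], [0.445, 0.2893, 0.06]]
far flange R [[0.543, 0.3053, 0.0035], [0.4497, 0.2831, 0.0035]]
near flange R [[0.4443, 0.2917, 0.0035], [0.3498, 0.2723, 0.0035]]
bottle [[ 0.4289 -0.0617  0.06  ]]
[[0.269 0.444 0.   ]]
```

```bash
cat >> h.py <<'E'
def ori(yaw,tilt=0,roll=0,flip=False):
    """yaw rad: forward dir e of workpiece; tilt: fingers lean forward (body leans back); y = left"""
    e=np.array([np.cos(yaw),np.sin(yaw),0]);l=np.array([-e[1],e[0],0]);z=np.array([0,0,1.])
    x=np.sin(tilt)*e-np.cos(tilt)*z
    y=-l if flip else l
    M=np.c_[x,y,np.cross(x,y)]
    if roll: M=R.from_rotvec(e*roll).as_matrix()@M
    return R.from_matrix(M).as_rotvec()
def tcp_for(grasp,rv,ahead=.003):
    return np.asarray(grasp)-ahead*R.from_rotvec(rv).as_matrix()[:,0]
E
python3 - <<'E'
from h import *; from rig import manip
print(R.from_rotvec(manip.get_ee_rot()).as_matrix().round(2))
d=np.deg2rad
def t(n,p,yaw,tilt,fl=False):
    q=manip.solve_ik(list(p),list(ori(d(yaw),d(tilt),0,fl))); print(n,yaw,tilt,fl,None if q is None else np.round(q,2))
cl=lambda x,y,z:(0.4967+x*np.cos(d(-31.7))-y*np.sin(d(-31.7)),-0.313+x*np.sin(d(-31.7))+y*np.cos(d(-31.7)),z)
for ti in (0,30):
  for fl in (0,1):
    for n,p in (("Lhome",cl(-.04,.075,.042)),("Lout",cl(-.12,.075,.15)),("Rhome",cl(-.04,-.075,.042)),("Rout",cl(-.12,-.075,.15)),("wedge",cl(-.065,0,.04)),("wedge out",cl(-.2,0,.04))): t(n,p,-31.7,ti,fl)
    for yaw in (96.4,-83.6):
      for s in(.2,.09): t("rail",(.608,s,.115),yaw,ti,fl),t("railup",(.608,s,.2),yaw,ti,fl)
    t("new far",(.48,.32,.04),12,ti,fl);t("new near",(.38,.31,.04),12,ti,fl)
    t("newfar L",(.48,.32,.04),192,ti,fl);t("new near",(.38,.31,.04),192,ti,fl)
E
```

```text
[[-0.    0.32  0.95]
 [-0.    0.95 -0.32]
 [-1.   -0.   -0.  ]]
Lhome -31.7 0 0 [-0.45  0.59  1.89 -0.    0.66 -1.47]
Lout -31.7 0 0 [-0.43  0.31  2.02 -0.    0.81 -1.45]
Rhome -31.7 0 0 [-0.72  0.59  1.88 -0.    0.66 -1.74]
Rout -31.7 0 0 [-0.75  0.32  2.01 -0.    0.81 -1.77]
wedge -31.7 0 0 [-0.59  0.57  1.95 -0.    0.62 -1.6 ]
wedge out -31.7 0 0 [-0.6   0.45  2.24 -0.    0.45 -1.62]
rail 96.4 0 0 None
railup 96.4 0 0 None
rail 96.4 0 0 None
railup 96.4 0 0 None
rail -83.6 0 0 [0.3  0.58 1.66 0.   0.9  0.19]
railup -83.6 0 0 [0.3  0.47 1.61 0.   1.06 0.19]
rail -83.6 0 0 [0.13 0.55 1.72 0.   0.87 0.02]
railup -83.6 0 0 [0.13 0.44 1.67 0.   1.03 0.02]
new far 12 0 0 [ 0.57  0.62  1.83  0.    0.69 -1.21]
new near 12 0 0 [ 0.66  0.54  2.02  0.    0.58 -1.12]
newfar L 192 0 0 [0.57 0.62 1.83 0.   0.69 1.93]
new near 192 0 0 [0.66 0.54 2.02 0.   0.58 2.02]
Lhome -31.7 0 1 [-0.45  0.59  1.89 -0.    0.66  1.68]
Lout -31.7 0 1 [-0.43  0.31  2.02 -0.    0.81  1.69]
Rhome -31.7 0 1 [-0.72  0.59  1.88 -0.    0.66  1.4 ]
Rout -31.7 0 1 [-0.75  0.32  2.01 -0.    0.81  1.38]
wedge -31.7 0 1 [-0
[... 1565 characters left out ...]
e -31.7 30 1 [-0.6   0.55  2.28  3.03  0.22 -1.51]
wedge out -31.7 30 1 [-0.63  0.55  2.56  3.06  0.49 -1.56]
rail 96.4 30 1 [ 0.06  0.62  1.71  0.66  0.96 -0.48]
railup 96.4 30 1 [ 0.06  0.5   1.67  0.6   1.08 -0.38]
rail 96.4 30 1 [-0.12  0.62  1.7   0.6   1.04 -0.6 ]
railup 96.4 30 1 [-0.12  0.51  1.67  0.56  1.16 -0.51]
rail -83.6 30 1 [ 0.52  0.69  1.56 -0.52  1.17 -2.46]
railup -83.6 30 1 [ 0.52  0.59  1.52 -0.5   1.29 -2.53]
rail -83.6 30 1 [ 0.37  0.63  1.68 -0.59  1.06 -2.53]
railup -83.6 30 1 None
new far 12 30 1 None
new near 12 30 1 [ 0.85  0.55  2.3   4.29  0.33 -2.13]
newfar L 192 30 1 [ 0.49  0.83  1.48  0.14  1.34 -1.36]
new near 192 30 1 [ 0.55  0.74  1.71  0.18  1.2  -1.34]
```

```bash
python3 - <<'E'
from h import *; from rig import manip
d=np.deg2rad
t0=manip.get_time()
manip.move_to([.46,-.24,.26],list(ori(d(-31.7))))
print(manip.get_time()-t0, manip.get_position(), np.linalg.norm(manip.get_joint_vel()))
c=wcam(manip);cv2.imwrite("pics/w1.png",c["image"][:,:,::-1]);np.savez("w1.npz",**{k:v for k,v in c.items()})
E
```

```text
3.0583 [ 0.46028288 -0.23948246  0.25994312] 0.002682622989302091
```

View pics/w1.png

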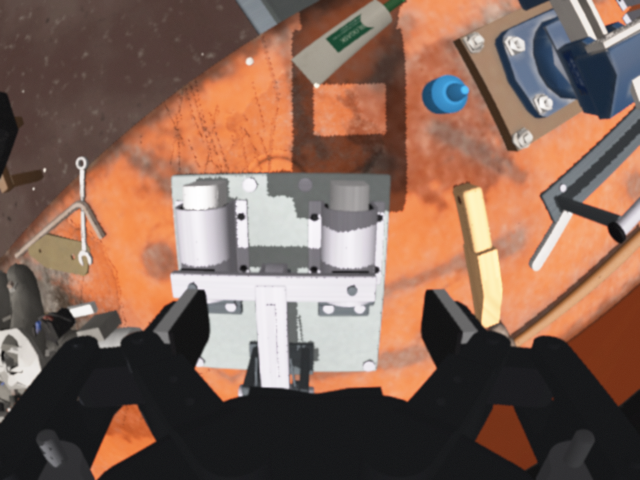

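```bash
python3 - <<'E'
import cv2
a=cv2.imread("pics/w1.png")
cv2.imwrite("pics/w1a.png",cv2.resize(a[165:385,165:400],None,fx=3.2,fy=2.7,interpolation=2))
cv2.imwrite("pics/w1b.png",cv2.resize(a[170:340,430:530],None,fx=3.5,fy=3.5,interpolation=2))
E
```

```text
(no output)
```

View pics/w1a.png

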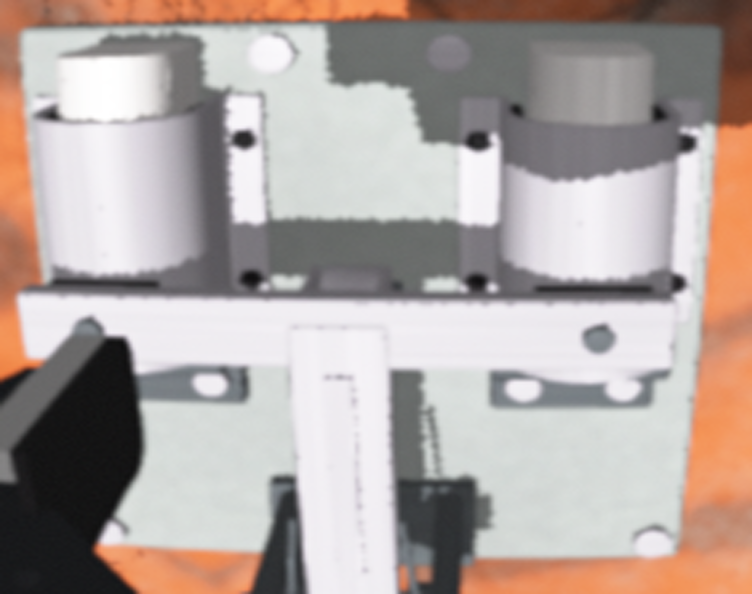

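View pics/w1b.png

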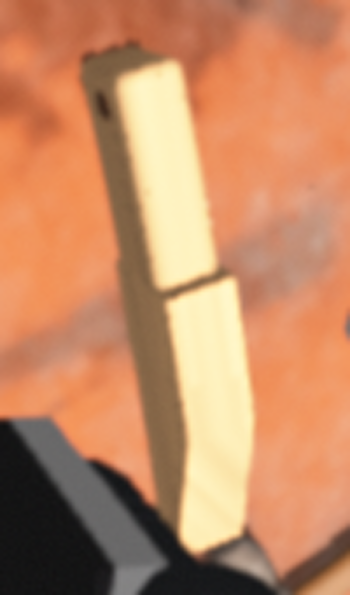

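```bash
python3 - <<'E'
from h import *
from scipy.optimize import least_squares
c=dict(np.load("w1.npz",allow_pickle=True))
A=lambda u,v:(165+u/3.2,165+v/2.7)
B=lambda u,v:(430+u/3.5,170+v/3.5)
pc=np.array([A(20,29),A(720,27),A(676,554)]);mod=np.array([[-.098,-.123],[-.098,.123],[.154,.123]])
w=wunproj(c,pc,.012)[:,:2];print(w.round(4).tolist(),np.linalg.norm(w[0]-w[1]),np.linalg.norm(w[2]-w[1]))
def pose(p,m): cs,s=np.cos(p[2]),np.sin(p[2]);return p[:2]+m@np.array([[cs,s],[-s,cs]])
f=lambda p:(pose(p,mod)-w).ravel()
r=least_squares(f,[.497,-.313,-.55]);print("clamp",r.x.round(4),np.rad2deg(r.x[2]),(r.fun*1e3).round(1))
np.save("clamp.npy",r.x)
for n,p,m,z in [("formerL front",A(530,44),0,.05),("saddle corners R top",A(33,122),0,.05)]:pass
# check: project station / former tops
T=lambda x,y,z:np.r_[pose(r.x,np.array([[x,y]]))[0],z]
for q in [(-.092,.075,.068),(-.092,-.075,.068),(-.068,.075,.075),(-.068,-.075,.075),(-.013,.098,.095),(-.013,-.098,.095),(-.068,.075-.0415,.0175),(-.068,.075+.0415,.0175)]:
    px=wproj(c,T(*q))[0];print(q,((px[0]-165)*3.2).round(0),((px[1]-165)*2.7).round(0))
# wedge
e=wunproj(c,[B(118,70),B(182,62),B(160,292),B(216,277)],.038);print("grip corners",e.round(4).tolist())
l=wunproj(c,[B(165,300),B(237,280),B(183,450),B(252,425)],.046);print("land",l.round(4).tolist())
t=wunproj(c,[B(183,548),B(243,532)],.02);print("tip",t.round(4).tolist())
a=e[:2].mean(0);b=e[2:].mean(0);print("yaw",np.rad2deg(np.arctan2(*(t.mean(0)-a)[[1,0]])),"len",np.linalg.norm((t.mean(0)-a)[:2]),"grip len",np.linalg.norm((b-a)[:2]), "grip mid",a+(b-a)/2,"end",a,"tip",t.mean(0))
E
```

```text
[[0.3512, -0.3611], [0.4799, -0.156], [0.6907, -0.288]] 0.24207654863244843 0.24871001569205464
clamp [ 0.4973 -0.3105 -0.5607] -32.12712702016015 [-2.3 -1.5 -0.2  1.8  2.4 -0.2]
(-0.092, 0.075, 0.068) 599.0 55.0
(-0.092, -0.075, 0.068) 91.0 56.0
(-0.068, 0.075, 0.075) 599.0 127.0
(-0.068, -0.075, 0.075) 88.0 126.0
(-0.013, 0.098, 0.095) 680.0 300.0
(-0.013, -0.098, 0.095) 11.0 292.0
(-0.068, 0.033499999999999995, 0.0175) 458.0 98.0
(-0.068, 0.11649999999999999, 0.0175) 705.0 100.0
grip corners [[0.5292, -0.0968, 0.038], [0.5379, -0.0766, 0.038], [0.6008, -0.1151, 0.038], [0.6073, -0.0956, 0.038]]
land [[0.6, -0.1166, 0.046], [0.608, -0.0918, 0.046], [0.6522, -0.1315, 0.046], [0.6589, -0.106, 0.046]]
tip [[0.708, -0.1408, 0.02], [0.717, -0.1173, 0.02]]
yaw -13.33468908965607 len 0.18384030336857596 grip len 0.07290097330805217 grip mid [ 0.5688299  -0.09602333  0.038     ] end [ 0.53359743 -0.08667929  0.038     ] tip [ 0.71248129 -0.12908001  0.02      ]
```

```bash
python3 - <<'E'
from h import *; from rig import manip
d=np.deg2rad
yaw=d(-13.8);e=np.array([np.cos(yaw),np.sin(yaw),0]);rv=ori(yaw)
g=np.array([.5688,-.0960,.026])-.003*e
manip.command_gripper(.05)
manip.move_to(list(tcp_for(g+[0,0,.12],rv)),list(rv))
c=wcam(manip);cv2.imwrite("pics/w2.png",c["image"][:,:,::-1])
manip.servo_line(list(tcp_for(g,rv)),rate=.12)
manip.command_gripper(.015,f_grip=70)
print(manip.get_width(),manip.get_contact_force(),manip.get_time())
c=wcam(manip);cv2.imwrite("pics/w3.png",c["image"][:,:,::-1])
E
```

```text
0.01933714215784314 [-1.31449949  1.05850726  6.6793378 ] 6.225
```

View pics/w3.png

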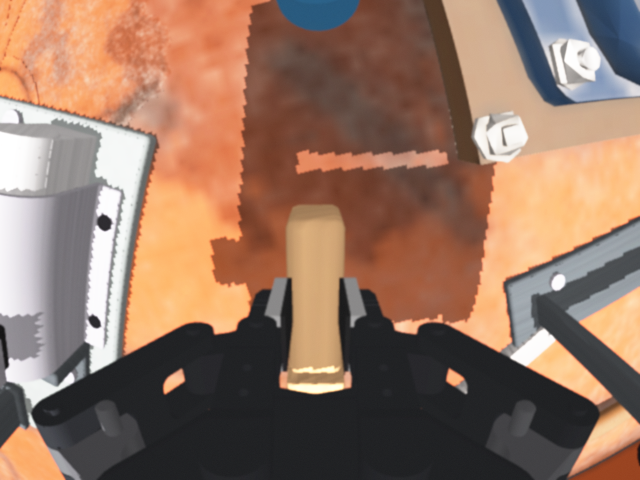

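```bash
cat >> h.py <<'E'
try:
    CL=np.load("clamp.npy")
except Exception: CL=None
def clp(x,y,z):
    c,s=np.cos(CL[2]),np.sin(CL[2]);return np.array([CL[0]+x*c-y*s,CL[1]+x*s+y*c,z])
E
python3 - <<'E'
from h import *; from rig import manip
d=np.deg2rad
p=np.array(manip.get_position());yaw=d(-13.8);e=np.array([np.cos(yaw),np.sin(yaw),0])
c=wcam(manip);q=wunproj(c,(316,221),.038)[0];wx=-.112+ (p-q)@e;print("grip at wedge x",wx)
manip.servo_line(list(p+[0,0,.01]),rate=.1)
manip.servo_line(list(p-.07*e+[0,0,.05]),rate=.2)
rv=ori(CL[2]); gx=-.079
T=lambda ox,uz:list(tcp_for(clp(ox+gx,0,uz+.026),rv))
manip.move_to(T(-.11,.09),list(rv))
manip.servo_line(T(-.105,.016),rate=.15)
print(manip.get_width(),manip.get_contact_force(),manip.get_time())
c=wcam(manip);cv2.imwrite("pics/w4.png",c["image"][:,:,::-1])
c=manip.camera("side");cv2.imwrite("pics/s4.png",cv2.resize(c["image"][200:440,300:560,::-1],None,fx=2.4,fy=2.4))
E
```

```text
grip at wedge x -0.07808591071650733
0.014994808521864649 [-0.68625835  0.40137849  0.25675152] 8.6333
```

View pics/w4.png

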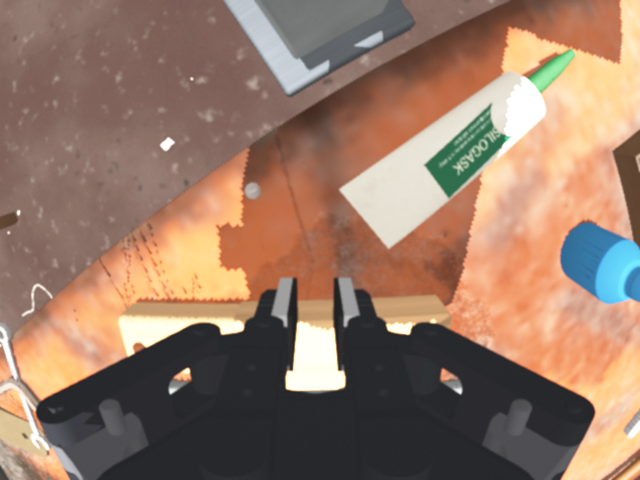

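View pics/s4.png

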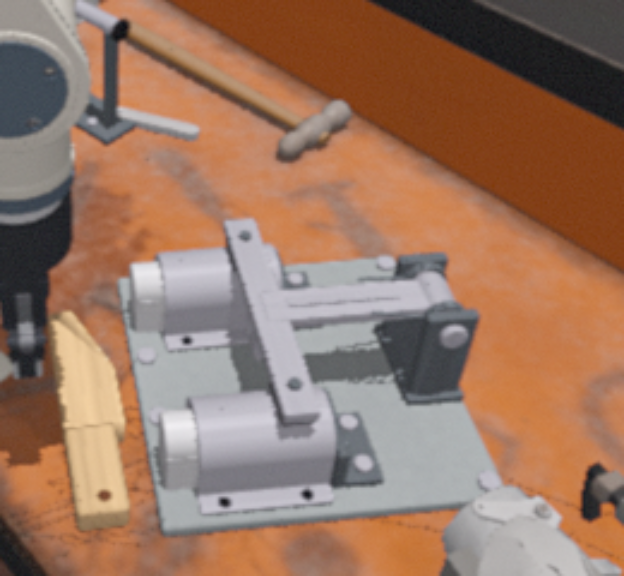

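```bash
python3 - <<'E'
from h import *; from rig import manip
d=np.deg2rad
manip.command_gripper(.06)
p=np.array(manip.get_position());manip.servo_line(list(p+[0,0,.18]),rate=.25)
rv=ori(CL[2]);q=clp(-.10,0,.27);manip.move_to(list(q),list(rv))
c=wcam(manip);cv2.imwrite("pics/w5.png",c["image"][:,:,::-1]);np.savez("w5.npz",**c)
cv2.imwrite("pics/w5a.png",cv2.resize(c["image"][100:300,150:500,::-1],None,fx=2.2,fy=2.2,interpolation=2))
c=manip.camera("side");cv2.imwrite("pics/s5.png",cv2.resize(c["image"][200:440,300:560,::-1],None,fx=2.4,fy=2.4))
print(manip.get_time(),manip.get_contact_force())
E
```

```text
10.6667 [-0.97792419  0.26345716 -0.39842294]
```

View pics/w5.png

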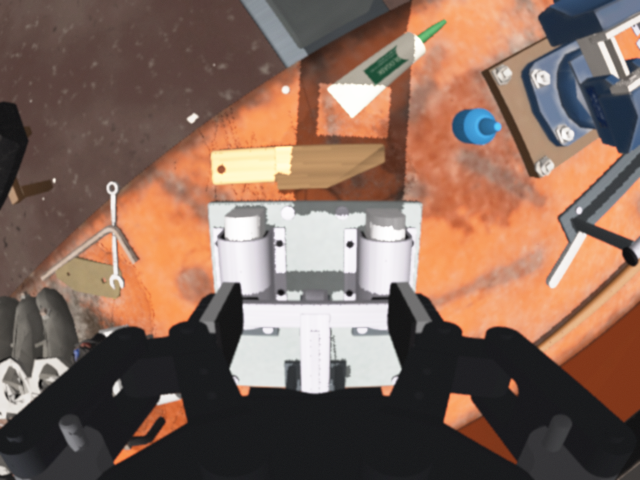

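View pics/s5.png

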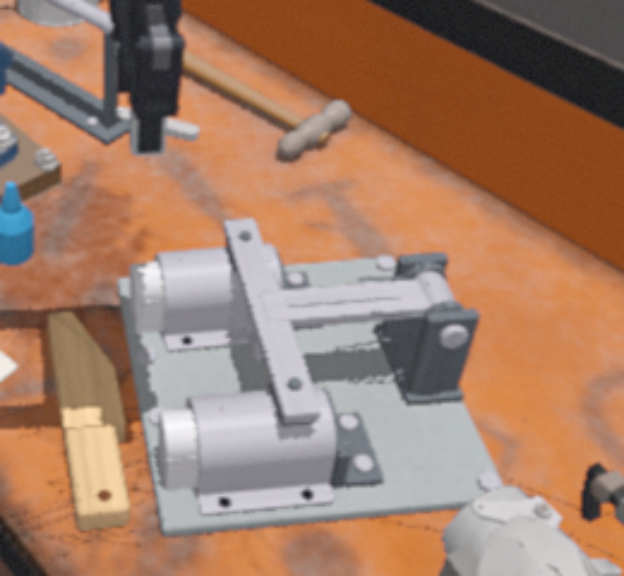

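View pics/w5a.png

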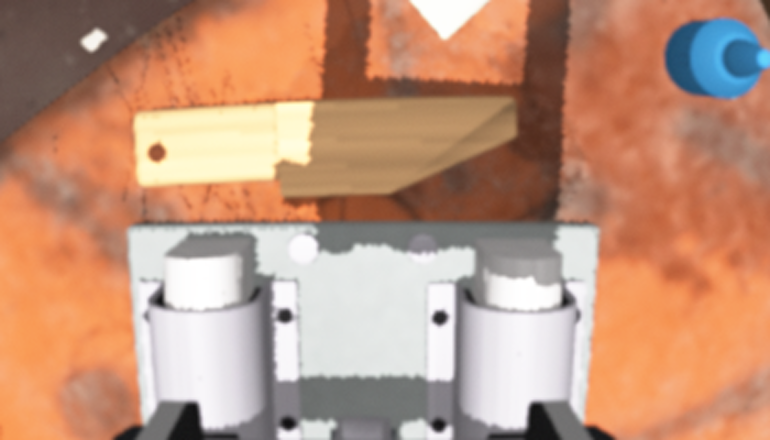

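```bash
cat >> h.py <<'E'
def ori2(head,dep,sgn):
    """jaw axis in vertical plane of heading; tool x along heading depressed by dep (90deg=down). sgn: tool z = sgn*left"""
    h=np.array([np.cos(head),np.sin(head),0]);l=np.array([-h[1],h[0],0]);x=np.cos(dep)*h-np.sin(dep)*np.array([0,0,1.])
    z=sgn*l;return R.from_matrix(np.c_[x,np.cross(z,x),z]).as_rotvec()
E
python3 - <<'E'
from h import *; from rig import manip
d=np.deg2rad
c=dict(np.load("w5.npz"));B=lambda u,v:(150+u/2.2,100+v/2.2)
u=wunproj(c,[B(135,113),B(141,186),B(278,178)],.024);l=wunproj(c,[B(515,97),B(517,137),B(282,198),B(390,193),B(316,101)],.026)
print(u.round(4).tolist(),l.round(4).tolist())
for q in list(u)+list(l):
    r=q[:2]-CL[:2];cs,s=np.cos(CL[2]),np.sin(CL[2]);print(np.round([r@[cs,s],r@[-s,cs]],4))
for dep in (90,45,35,25,20):
  for sg in (1,-1):
    out=[]
    for r,a in ((.46,-32),(.5,-32),(.55,-32),(.55,-12),(.6,-12),(.5,0)):
      q=manip.solve_ik([r*np.cos(d(a)),r*np.sin(d(a)),.045+.0*dep],list(ori2(d(a),d(dep),sg)));out.append(None if q is None else np.round(q,1).tolist())
    print(dep,sg,out)
E
```

```text
[[0.3067, -0.3218, 0.024], [0.3383, -0.3397, 0.024], [0.3725, -0.2802, 0.024]] [[0.3992, -0.1627, 0.026], [0.4163, -0.1719, 0.026], [0.3816, -0.2836, 0.026], [0.4074, -0.2384, 0.026], [0.3512, -0.2446, 0.026]]
[-0.1554 -0.1109]
[-0.1192 -0.1093]
[-0.1219 -0.0407]
[-0.1617  0.073 ]
[-0.1424  0.0744]
[-0.1123 -0.0387]
[-0.1146  0.0133]
[-0.1589 -0.0219]
90 1 [None, None, None, None, None, None]
90 -1 [[-0.6, 0.5, 2.1, -0.0, 0.6, -0.0], [-0.6, 0.5, 2.0, -0.0, 0.6, -0.0], [-0.6, 0.6, 1.9, -0.0, 0.7, -0.0], [-0.2, 0.6, 1.9, -0.0, 0.7, -0.0], [-0.2, 0.6, 1.8, -0.0, 0.7, -0.0], [-0.0, 0.5, 2.0, -0.0, 0.6, -0.0]]
45 1 [[-0.6, 0.7, 2.5, 3.1, 0.9, -0.0], [-0.6, 0.7, 2.4, 3.1, 0.8, 0.0], [-0.6, 0.7, 2.3, 3.1, 0.7, 0.0], [-0.2, 0.7, 2.3, 3.1, 0.7, 0.0], [-0.2, 0.7, 2.2, 3.1, 0.6, 0.0], [-0.0, 0.7, 2.4, 3.1, 0.8, 0.0]]
45 -1 [None, None, None, None, None, None]
35 1 [[-0.6, 0.9, 2.6, 3.1, 1.3, -0.0], [-0.6, 0.9, 2.5, 3.1, 1.2, -0.0], [-0.6, 0.8, 2.4, 3.1, 1.0, -0.0], [-0.2, 0.8, 2.4, 3.1, 1.0, -0.0], [-0.2, 0.8, 2.3, 3.1, 0.9, 0.0], [-0.0, 0.9, 2.5, 3.1, 1.2, -0.0]]
35 -1 [None, None, None, None, None, None]
25 1 [[-0.6, 1.2, 2.6, 3.1, 1.7, -0.0], [-0.6, 1.1, 2.5, 3.1, 1.6, -0.0], [-0.6, 1.0, 2.4, 3.1, 1.4, -0.0], [-0.3, 1.0, 2.4, 3.1, 1.4, -0.0], [-0.2, 0.9, 2.3, 3.1, 1.2, -0.0], [-0.1, 1.1, 2.5, 3.1, 1.6, -0.0]]
25 -1 [None, None, None, None, None, None]
20 1 [[-0.6, 1.3, 2.6, 3.1, 1.9, -0.0], [-0.6, 1.2, 2.5, 3.1, 1.7, -0.0], [-0.6, 1.1, 2.4, 3.1, 1.6, -0.0], [-0.3, 1.1, 2.4, 3.1, 1.6, -0.0], [-0.2, 1.0, 2.3, 3.1, 1.4, -0.0], [-0.1, 1.2, 2.5, 3.1, 1.7, -0.0]]
20 -1 [None, None, None, None, None, None]
```

```bash
python3 - <<'E'
from h import *; from rig import manip
d=np.deg2rad
for hd,nm in ((CL[2]+np.pi/2,'tip left'),(CL[2]-np.pi/2,'tip right')):
  for th in (30,45,60,90):
    for sg in (1,-1):
      for cx in (-.14,-.16):
        s=-1 if nm=='tip left' else 1
        g=clp(cx, s*(.187*np.cos(d(th))-.09), .178*np.sin(d(th))+.02)
        rv=ori2(hd,d(th),sg)
        q=manip.solve_ik(list(tcp_for(g,rv)),list(rv)); print(nm,th,sg,cx,g.round(2),None if q is None else np.round(q,2).tolist())
E
```

```text
tip left 30 1 -0.14 [ 0.34 -0.3   0.11] [-1.23, 0.75, 1.86, 0.76, 1.41, 0.41]
tip left 30 1 -0.16 [ 0.32 -0.29  0.11] [-1.25, 0.74, 1.9, 0.74, 1.4, 0.38]
tip left 30 -1 -0.14 [ 0.34 -0.3   0.11] None
tip left 30 -1 -0.16 [ 0.32 -0.29  0.11] None
tip left 45 1 -0.14 [ 0.36 -0.27  0.15] [-1.11, 0.53, 1.96, 0.69, 1.23, 0.58]
tip left 45 1 -0.16 [ 0.34 -0.26  0.15] [-1.13, 0.51, 2.0, 0.69, 1.22, 0.56]
tip left 45 -1 -0.14 [ 0.36 -0.27  0.15] None
tip left 45 -1 -0.16 [ 0.34 -0.26  0.15] None
tip left 60 1 -0.14 [ 0.38 -0.24  0.17] [-0.92, 0.34, 2.02, 0.57, 1.06, 0.85]
tip left 60 1 -0.16 [ 0.36 -0.23  0.17] [-0.94, 0.32, 2.06, 0.57, 1.05, 0.83]
tip left 60 -1 -0.14 [ 0.38 -0.24  0.17] [-0.92, 0.34, 2.02, 0.57, 1.06, -2.29]
tip left 60 -1 -0.16 [ 0.36 -0.23  0.17] [-0.94, 0.32, 2.06, 0.57, 1.05, -2.31]
tip left 90 1 -0.14 [ 0.43 -0.16  0.2 ] [-0.38, 0.21, 2.01, -0.0, 0.92, 1.75]
tip left 90 1 -0.16 [ 0.41 -0.15  0.2 ] [-0.38, 0.18, 2.05, -0.0, 0.91, 1.75]
tip left 90 -1 -0.14 [ 0.43 -0.16  0.2 ] [-0.38, 0.21, 2.01, -0.0, 0.92, -1.39]
tip left 90 -1 -0.16 [ 0.41 -0.15  0.2 ] [-0.38, 0.18, 
[... 506 characters left out ...]
.21, 2.54]
tip right 45 -1 -0.16 [ 0.38 -0.19  0.15] None
tip right 60 1 -0.14 [ 0.38 -0.23  0.17] [-0.24, 0.34, 2.02, -0.58, 1.04, -0.88]
tip right 60 1 -0.16 [ 0.36 -0.22  0.17] [-0.23, 0.32, 2.06, -0.58, 1.03, -0.86]
tip right 60 -1 -0.14 [ 0.38 -0.23  0.17] [-0.24, 0.34, 2.02, -0.58, 1.04, 2.26]
tip right 60 -1 -0.16 [ 0.36 -0.22  0.17] [-0.23, 0.32, 2.06, -0.58, 1.03, 2.28]
tip right 90 1 -0.14 [ 0.33 -0.31  0.2 ] [-0.78, 0.21, 2.01, -0.0, 0.92, -1.79]
tip right 90 1 -0.16 [ 0.31 -0.3   0.2 ] [-0.79, 0.18, 2.05, -0.0, 0.91, -1.8]
tip right 90 -1 -0.14 [ 0.33 -0.31  0.2 ] [-0.78, 0.21, 2.01, -0.0, 0.92, 1.35]
tip right 90 -1 -0.16 [ 0.31 -0.3   0.2 ] [-0.79, 0.18, 2.05, -0.0, 0.91, 1.34]
```

```bash
python3 - <<'E'
from h import *; from rig import manip
d=np.deg2rad
yaw=CL[2]+np.pi/2+.03   # wedge tip direction
rv0=ori(yaw); rv1=ori(yaw-np.pi)
q0=manip.solve_ik(list(clp(-.137,-.02,.15)),list(rv0));q1=manip.solve_ik(list(clp(-.137,-.02,.15)),list(rv1));print(q0,q1)
rv=rv1 if q0 is None else rv0
manip.command_gripper(.06)
g=clp(-.137,-.022,.034)
manip.move_to(list(tcp_for(g+[0,0,.08],rv)),list(rv))
manip.servo_line(list(tcp_for(g,rv)),rate=.12)
manip.command_gripper(.0,f_grip=110)
print(manip.get_width(),manip.get_contact_force(),manip.get_time())
cv2.imwrite("pics/w6.png",manip.camera("wrist")["image"][:,:,::-1])
manip.servo_line(list(tcp_for(g+[0,0,.03],rv)),rate=.1)
print(manip.get_width(),manip.get_contact_force())
c=manip.camera("side");cv2.imwrite("pics/s6.png",cv2.resize(c["image"][200:440,300:560,::-1],None,fx=2.4,fy=2.4))
E
```

```text
None [-6.28338695e-01  2.84844540e-01  2.06318012e+00 -4.44089210e-16
  7.93567992e-01 -9.76145489e-02]
3.1962061069003393e-05 [-0.12798569 -1.54114369 -0.18932125] 13.6333
0.00013829544939458877 [-0.60091145 -0.2246064  -0.06343106]
```

View pics/w6.png

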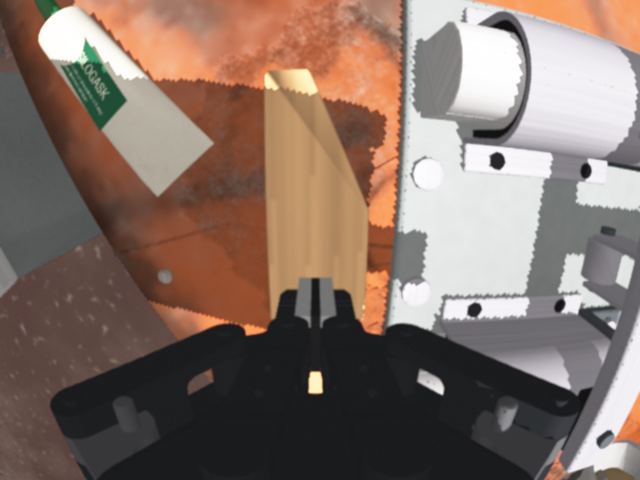

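View pics/s6.png

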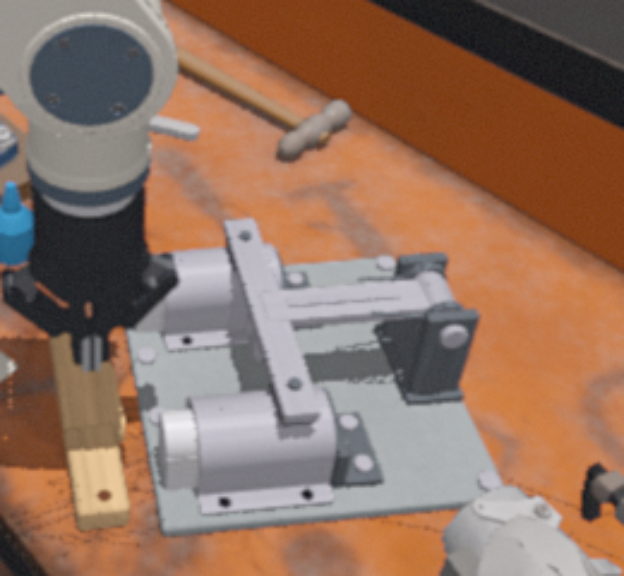

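```bash
python3 - <<'E'
from h import *; from rig import manip
print(manip.get_position(),R.from_rotvec(manip.get_ee_rot()).as_matrix().round(3).tolist())
c=wcam(manip)
for x in (0,.003,.022):print(x,wproj(c,[wpose(manip)@np.r_[x,0,0,1]][0][:3]))
E
```

```text
[ 0.3695239  -0.25625263  0.06685204] [[0.0, 0.862, -0.506], [-0.0, -0.506, -0.862], [-1.0, 0.0, 0.0]]
0 [[315.35741105 294.01568626]]
0.003 [[315.34779661 291.25523497]]
0.022 [[315.29358186 275.71346841]]
```

```bash
python3 - <<'E'
from h import *; from rig import manip
p=np.array(manip.get_position())
for i in range(30):
    p[2]-=.003;manip.servo_line(list(p),rate=.05)
    f=manip.get_contact_force();a=manip.get_position()
    if i%3==0 or abs(f[2])>3: print(round(p[2],4),a[2].round(4),f.round(2))
    if f[2]>4 or p[2]<.024: break
print(manip.get_time())
c=manip.camera("side");cv2.imwrite("pics/s7.png",cv2.resize(c["image"][200:440,300:560,::-1],None,fx=2.4,fy=2.4))
cv2.imwrite("pics/w7.png",manip.camera("wrist")["image"][:,:,::-1])
E
```

```text
0.0636 0.063 [ 0.3  -0.33 -0.56]
0.0546 0.0545 [ 1.12  0.07 -0.66]
0.0456 0.0454 [-0.12  0.6  -0.35]
0.0366 0.0364 [-0.37  0.6   0.19]
0.0276 0.0274 [0.   1.12 0.24]
17.9833
```

View pics/s7.png

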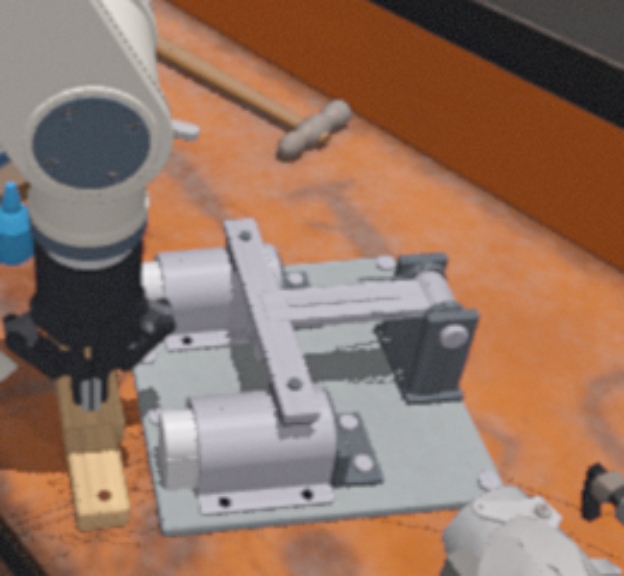

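View pics/w7.png

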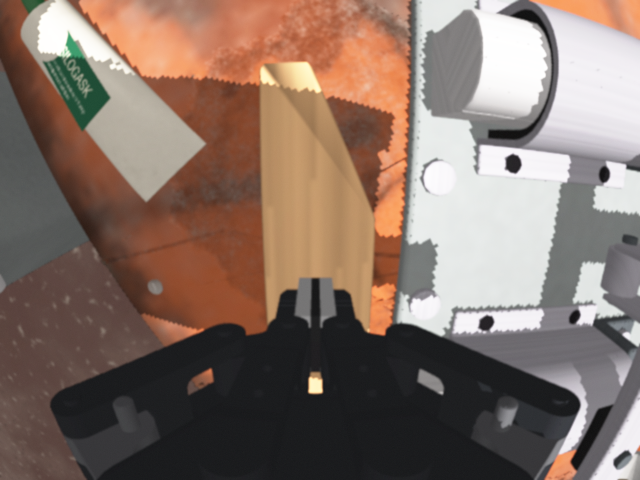

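```bash
python3 - <<'E'
from h import *; from rig import manip
T=wpose(manip);print(T[:3,3])
c=manip.camera("side")
for x in (0,.022):
  P=(T@np.r_[x,0,0,1])[:3];print(P.round(4),proj(c,P).round(1))
for dz in (.01,.02,.03,.04): print(dz,proj(c,(T@np.r_[.022,0,0,1])[:3]+[0,0,dz]).round(1))
for px in [(337.5,368.8)]:
  for z in (0,.02,.03,.04):print(z,unproj(c,px,z).round(4))
for n in ((0,0),):pass
im=c["image"][300:420,280:400,::-1];cv2.imwrite("pics/s8.png",cv2.resize(im,None,fx=5,fy=5,interpolation=2))
# check side cam vs clamp: bar corners/plate corners
for q in [(-.098,.123,.012),(-.098,-.123,.012),(.154,-.123,.012),(-.013,-.098,.095),(-.013,.098,.095)]:
  print(q,proj(c,clp(*q)).round(1),((proj(c,clp(*q))-[300,200])*2.4).round(0))
E
```

```text
[ 0.36934354 -0.25613675  0.02158994]
[ 0.3693 -0.2561  0.0216] [[336.3 369.4]]
[ 0.3693 -0.2561 -0.0004] [[336.3 376.9]]
0.01 [[336.3 373.5]]
0.02 [[336.3 370.1]]
0.03 [[336.3 366.7]]
0.04 [[336.2 363.2]]
0 [[ 0.3824 -0.2432  0.    ]]
0.02 [[ 0.3728 -0.2554  0.02  ]]
0.03 [[ 0.368  -0.2615  0.03  ]]
0.04 [[ 0.3632 -0.2676  0.04  ]]
(-0.098, 0.123, 0.012) [[347.3 315. ]] [[113. 276.]]
(-0.098, -0.123, 0.012) [[366.  420.2]] [[158. 529.]]
(0.154, -0.123, 0.012) [[511.1 406.6]] [[507. 496.]]
(-0.013, -0.098, 0.095) [[416.9 372.4]] [[281. 414.]]
(-0.013, 0.098, 0.095) [[391.7 291.1]] [[220. 219.]]
```

View pics/s8.png

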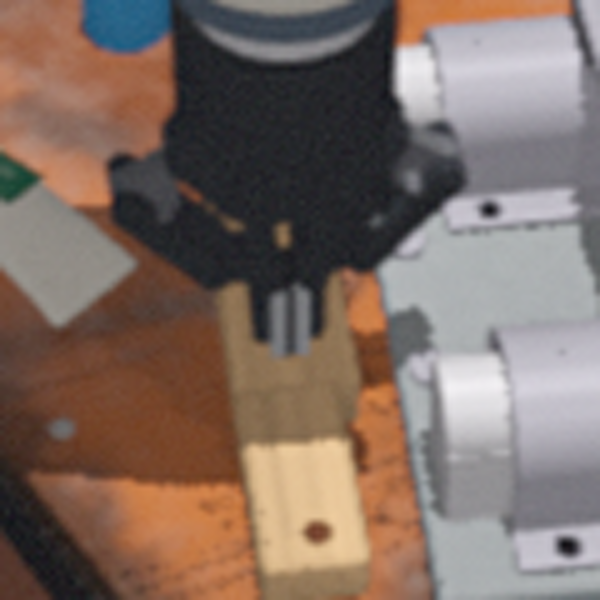

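```bash
python3 - <<'E'
from h import *; from rig import manip
p=np.array(manip.get_position());p[2]=.0216
for i in range(20):
    p[2]-=.0015;manip.servo_line(list(p),rate=.05)
    f=manip.get_contact_force();a=manip.get_position();print(round(p[2],4),a[2].round(4),f.round(2))
    if f[2]>4: break
print(manip.get_time())
E
```

```text
0.0201 0.02 [-0.18  0.29 -0.35]
0.0186 0.0195 [-2.93  1.75 16.92]
18.6333
```

```bash
python3 - <<'E'
from h import *; from rig import manip
c=wcam(manip);T=wpose(manip)
for y in (0,.0425,.0097):
  for z in (-.011,0,.011):
    print(y,z,[(x,wproj(c,(T@np.r_[x,y,z,1])[:3])[0].round(0).tolist()) for x in (-.03,-.02,-.01,0,.01,.022)])
c=cv2.imread("pics/w1.png");cv2.imwrite("pics/w1f.png",cv2.resize(c[260:420,380:540],None,fx=4,fy=4))
E
```

```text
0 -0.011 [(-0.03, [316.0, 301.0]), (-0.02, [316.0, 289.0]), (-0.01, [316.0, 279.0]), (0, [316.0, 271.0]), (0.01, [316.0, 263.0]), (0.022, [316.0, 255.0])]
0 0 [(-0.03, [316.0, 328.0]), (-0.02, [316.0, 315.0]), (-0.01, [316.0, 304.0]), (0, [316.0, 294.0]), (0.01, [316.0, 285.0]), (0.022, [316.0, 276.0])]
0 0.011 [(-0.03, [316.0, 353.0]), (-0.02, [316.0, 340.0]), (-0.01, [316.0, 328.0]), (0, [316.0, 317.0]), (0.01, [316.0, 307.0]), (0.022, [316.0, 296.0])]
0.0425 -0.011 [(-0.03, [434.0, 298.0]), (-0.02, [426.0, 288.0]), (-0.01, [420.0, 278.0]), (0, [414.0, 270.0]), (0.01, [408.0, 262.0]), (0.022, [403.0, 254.0])]
0.0425 0 [(-0.03, [430.0, 325.0]), (-0.02, [424.0, 313.0]), (-0.01, [417.0, 302.0]), (0, [412.0, 293.0]), (0.01, [407.0, 284.0]), (0.022, [401.0, 275.0])]
0.0425 0.011 [(-0.03, [427.0, 350.0]), (-0.02, [420.0, 337.0]), (-0.01, [415.0, 325.0]), (0, [409.0, 315.0]), (0.01, [405.0, 305.0]), (0.022, [399.0, 295.0])]
0.0097 -0.011 [(-0.03, [344.0, 301.0]), (-0.02, [342.0, 289.0]), (-0.01, [340.0, 279.0]), (0, [339.0, 271.0]), (0.01, [337.0, 263.0]), (0.022, [336.0, 255.0])]
0.0097 0 [(-0.03, [343.0, 328.0]), (-0.02, [341.0, 315.0]), (-0.01, [340.0, 304.0]), (0, [338.0, 294.0]), (0.01, [337.0, 285.0]), (0.022, [336.0, 276.0])]
0.0097 0.011 [(-0.03, [342.0, 353.0]), (-0.02, [340.0, 340.0]), (-0.01, [339.0, 327.0]), (0, [338.0, 317.0]), (0.01, [337.0, 307.0]), (0.022, [335.0, 296.0])]
```

View pics/w1f.png

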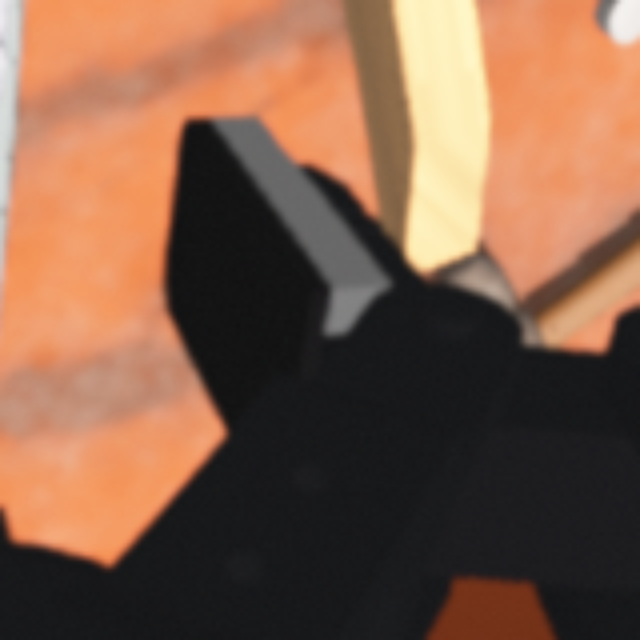

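```bash
cat >> h.py <<'E'
def tipx(w): return -.007-(.076-np.sqrt(.076**2-(w/2)**2))
def tcp_tip(P,rv,w):
    """TCP position such that the mid-point of the fingertips is at P at opening w"""
    return np.asarray(P)-tipx(w)*R.from_rotvec(rv).as_matrix()[:,0]
E
python3 - <<'E'
from h import *; from rig import manip
d=np.deg2rad
yaw=CL[2]+np.pi/2+.036
def wl(yaw): # lying wedge: x tip dir, y up, z=x cross y
    x=np.array([np.cos(yaw),np.sin(yaw),0]);y=np.array([0,0,1.]);return np.c_[x,y,np.cross(x,y)]
def wf(yaw,th):
    h=np.array([np.cos(yaw),np.sin(yaw),0]);x=np.cos(th)*h-np.sin(th)*np.array([0,0,1]);y=np.array([-h[1],h[0],0]);return np.c_[x,y,np.cross(x,y)]
P=clp(-.138,-.093,.012)
for t in (40,50,55,60):
  for fl in (False,True):
    rv=ori(yaw,d(t),0,fl);q=manip.solve_ik(list(tcp_tip(P,rv,.038)),list(rv))
    if q is None: print(t,fl,None);continue
    rel=wl(yaw).T@R.from_rotvec(rv).as_matrix()
    print(t,fl,np.round(q,2))
    for th in (25,35,45):
      for dy in (-60,-30,0,30,60):
        yf=yaw+d(dy);M=wf(yf,d(th))@rel;r2=R.from_matrix(M).as_rotvec()
        Pf=clp(-.15,0,0)-np.r_[.09*np.cos(yf),.09*np.sin(yf),-.17*np.sin(d(th))-.025]
        q=manip.solve_ik(list(tcp_tip(Pf,r2,.038)),list(r2));
        if q is not None: print("   ",th,dy,Pf.round(2),"dep",np.rad2deg(np.arcsin(-M[2,0])).round(),np.round(q,2).tolist())
E
```

```text
40 False [-1.14  0.78  1.91  0.67  1.01  2.  ]
    25 0 [ 0.33 -0.31  0.1 ] dep 16.0 [-1.49, 0.91, 2.27, 1.54, 1.29, -0.38]
    25 30 [ 0.37 -0.32  0.1 ] dep 16.0 [-1.31, 0.9, 1.93, 1.12, 1.42, -0.06]
    25 60 [ 0.42 -0.31  0.1 ] dep 16.0 [-1.1, 0.97, 1.63, 0.83, 1.66, 0.07]
    35 0 [ 0.33 -0.31  0.12] dep 22.0 [-1.46, 0.76, 2.33, 1.59, 1.19, -0.44]
    35 30 [ 0.37 -0.32  0.12] dep 22.0 [-1.31, 0.78, 1.99, 1.13, 1.33, -0.14]
    35 60 [ 0.42 -0.31  0.12] dep 22.0 [-1.1, 0.86, 1.69, 0.83, 1.58, -0.04]
    45 0 [ 0.33 -0.31  0.15] dep 27.0 [-1.42, 0.62, 2.38, 1.64, 1.08, -0.5]
    45 30 [ 0.37 -0.32  0.15] dep 27.0 [-1.29, 0.67, 2.05, 1.14, 1.24, -0.22]
    45 60 [ 0.42 -0.31  0.15] dep 27.0 [-1.1, 0.76, 1.75, 0.84, 1.49, -0.14]
40 True [-1.14  0.78  1.91  0.67  1.01 -1.14]
50 False [-1.19  0.87  1.85  0.71  1.17  1.93]
    25 -30 [ 0.29 -0.28  0.1 ] dep 19.0 [-1.55, 1.02, 2.54, 1.93, 1.37, -0.7]
    25 0 [ 0.33 -0.31  0.1 ] dep 19.0 [-1.46, 0.85, 2.19, 1.35, 1.26, -0.19]
    25 30 [ 0.37 -0.32  0.1 ] dep 19.0 [-1.27, 0.88, 1.85, 0.97, 1.46, 0.06]
    25 60 [ 0.42 -0.31  0.1 ] dep 1
[... 1879 characters left out ...]
21.0 [-0.99, 0.97, 1.49, 0.59, 1.76, 0.16]
    35 -30 [ 0.29 -0.28  0.12] dep 30.0 [-1.48, 0.68, 2.51, 1.78, 1.06, -0.38]
    35 0 [ 0.33 -0.31  0.12] dep 30.0 [-1.39, 0.67, 2.16, 1.17, 1.15, 0.0]
    35 30 [ 0.37 -0.32  0.12] dep 30.0 [-1.2, 0.75, 1.83, 0.83, 1.4, 0.13]
    35 60 [ 0.42 -0.31  0.12] dep 30.0 [-0.98, 0.85, 1.56, 0.58, 1.65, 0.1]
    45 -30 [ 0.29 -0.28  0.15] dep 38.0 [-1.37, 0.45, 2.53, 1.81, 0.87, -0.27]
    45 0 [ 0.33 -0.31  0.15] dep 38.0 [-1.34, 0.52, 2.2, 1.16, 1.03, 0.03]
    45 30 [ 0.37 -0.32  0.15] dep 38.0 [-1.18, 0.63, 1.89, 0.81, 1.28, 0.1]
    45 60 [ 0.42 -0.31  0.15] dep 38.0 [-0.98, 0.74, 1.64, 0.57, 1.53, 0.03]
60 True [-1.23  0.95  1.79  0.74  1.33 -1.26]
```

```bash
python3 - <<'E'
from h import *; from rig import manip
p=np.array(manip.get_position());rv=manip.get_ee_rot()
manip.servo_line(list(p+[0,0,.05]),rate=.2)
d=clp(-.17,.06,.17)
manip.move_to(list(d),list(rv))
c=wcam(manip);cv2.imwrite("pics/w9.png",c["image"][:,:,::-1]);np.savez("w9.npz",**c);print(manip.get_time(),manip.get_position())
E
```

```text
19.7417 [ 0.38458507 -0.16952819  0.1685846 ]
```

View pics/w9.png

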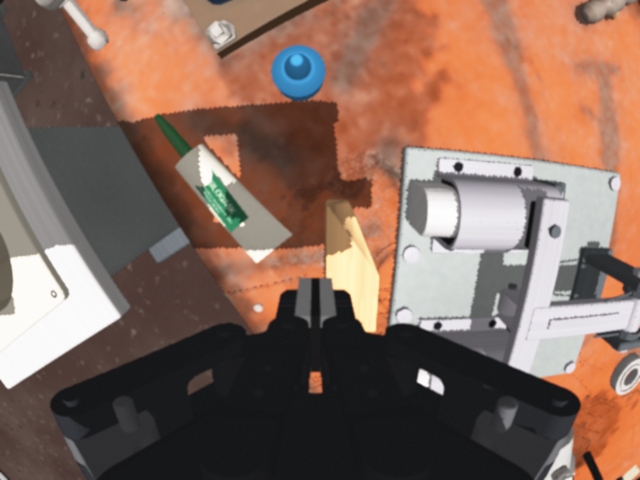

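```bash
python3 - <<'E'
from h import *; from rig import manip
c=manip.camera("side");im=c["image"][340:430,300:400,::-1];cv2.imwrite("pics/s9.png",cv2.resize(im,None,fx=6,fy=6,interpolation=2))
c=dict(np.load("w9.npz"))
def tc(P):
    r=P[:2]-CL[:2];cs,s=np.cos(CL[2]),np.sin(CL[2]);return np.round([r@[cs,s],r@[-s,cs]],4)
for n,px,z in [("tube",(291,236),.01),("tube",(262,262),.01),("plate FL",(404,147),.012),("plate front low",(389,326),.012),("bolt",(411,254),.015),("bolt",(404,315),.015),("wedge tip",(327,204),.026),("wedge",(378,272),.026),("edge",(130,123),0),("edge",(240,300),0)]:
    P=wunproj(c,px,z)[0];print(n,P.round(4),tc(P))
E
```

```text
tube [ 0.3583 -0.1733  0.01  ] [-0.1907  0.0423]
tube [ 0.3238 -0.1805  0.01  ] [-0.2161  0.0178]
plate FL [ 0.4785 -0.1547  0.012 ] [-0.0989  0.122 ]
plate front low [ 0.392  -0.2943  0.012 ] [-0.0978 -0.0423]
bolt [ 0.4408 -0.239   0.015 ] [-0.086   0.0305]
bolt [ 0.4095 -0.2897  0.015 ] [-0.0855 -0.0291]
wedge tip [ 0.3998 -0.1621  0.026 ] [-0.1616  0.0739]
wedge [ 0.4081 -0.234   0.026 ] [-0.1163  0.0174]
edge [ 0.2829 -0.0081  0.    ] [-0.3424  0.1421]
edge [ 0.2813 -0.2043  0.    ] [-0.2394 -0.0249]
```

View pics/s9.png

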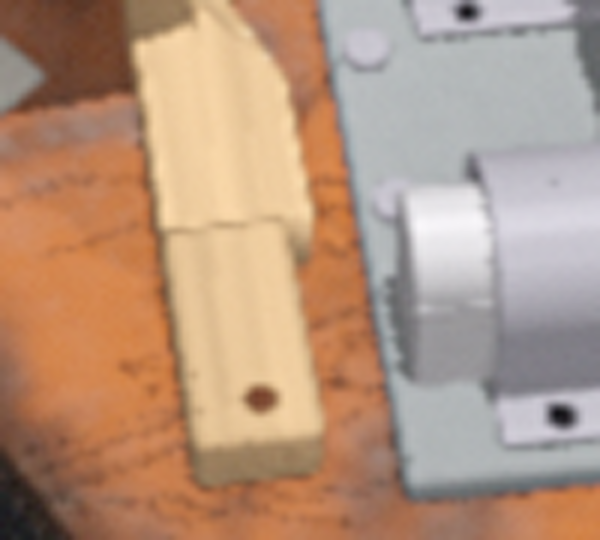

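```bash
python3 - <<'E'
from h import *; from rig import manip
d=np.deg2rad
yaw=CL[2]+np.pi/2+.036
rv=ori(yaw,d(55));X=R.from_rotvec(rv).as_matrix()[:,0]
P=clp(-.138,-.083,.0125);t=tcp_tip(P,rv,.038)
manip.command_gripper(.047)
manip.move_to(list(t-.06*X+[0,0,.08]),list(rv))
manip.servo_line(list(t-.03*X+[0,0,.03]),rate=.2)
manip.servo_line(list(t),rate=.08)
print(manip.get_contact_force(),manip.get_position()-t)
manip.command_gripper(.0,f_grip=110)
print(manip.get_width(),manip.get_contact_force(),manip.get_time())
c=manip.camera("side");cv2.imwrite("pics/s10.png",cv2.resize(c["image"][240:460,240:480,::-1],None,fx=2.5,fy=2.5))
E
```

```text
[-0.15705932  0.8887717  -0.48162683] [ 7.59925077e-05 -9.50665541e-05 -3.38056509e-05]
0.0364811989775033 [-0.55174127  0.07675212  1.37228431] 23.5583
```

View pics/s10.png

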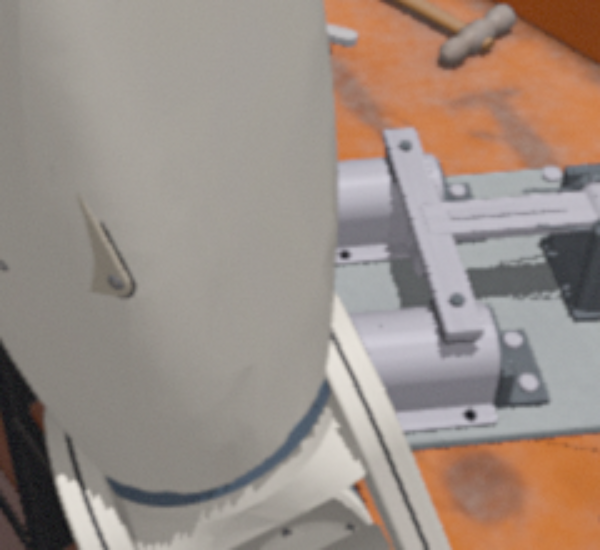

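```bash
cat > fin.py <<'E'
from h import *; from rig import manip
d=np.deg2rad
def wl(yaw):
    x=np.array([np.cos(yaw),np.sin(yaw),0]);y=np.array([0,0,1.]);return np.c_[x,y,np.cross(x,y)]
def wf(yaw,th):
    h=np.array([np.cos(yaw),np.sin(yaw),0]);x=np.cos(th)*h-np.sin(th)*np.array([0,0,1]);y=np.array([-h[1],h[0],0]);return np.c_[x,y,np.cross(x,y)]
yaw0=CL[2]+np.pi/2+.036
rel=wl(yaw0).T@R.from_rotvec(ori(yaw0,d(55))).as_matrix()
yf=CL[2]+np.pi/2+.03
def fin(th,clear,cx=-.145,tipy=.06,w=.038):
    M=wf(yf,d(th));tip=clp(cx,tipy,clear)           # wedge tip bottom edge
    P=tip-M@np.array([.160,0,-.019]); r=R.from_matrix(M@rel).as_rotvec()
    return tcp_tip(P,r,w),r,P
E
python3 - <<'E'
from fin import *
for th in (40,25,18,14,10):
    for cx in (-.145,-.15):
        t,r,P=fin(th,.004,cx);q=manip.solve_ik(list(t),list(r));print(th,cx,P.round(3),None if q is None else np.round(q,2).tolist())
    t,r,P=fin(th,.12);q=manip.solve_ik(list(t),list(r));print("up",th,P.round(3),None if q is None else np.round(q,2).tolist())
p=np.array(manip.get_position())
manip.servo_line(list(p+[0,0,.13]),rate=.15)
print(manip.get_width(),manip.get_contact_force(),manip.get_time())
E
```

```text
40 -0.145 [ 0.351 -0.278  0.121] [-1.3, 0.63, 2.28, 1.4, 1.04, -0.18]
40 -0.15 [ 0.346 -0.275  0.121] [-1.31, 0.63, 2.29, 1.39, 1.04, -0.18]
up 40 [ 0.351 -0.278  0.237] [-1.3, 0.32, 2.26, 1.23, 1.12, 0.18]
25 -0.145 [ 0.337 -0.301  0.089] [-1.41, 0.85, 2.15, 1.3, 1.25, -0.12]
25 -0.15 [ 0.333 -0.298  0.089] [-1.42, 0.85, 2.16, 1.3, 1.25, -0.13]
up 25 [ 0.337 -0.301  0.205] [-1.41, 0.57, 2.19, 1.23, 1.32, 0.12]
18 -0.145 [ 0.332 -0.309  0.072] [-1.44, 0.96, 2.09, 1.27, 1.34, -0.09]
18 -0.15 [ 0.328 -0.306  0.072] [-1.45, 0.96, 2.1, 1.27, 1.34, -0.1]
up 18 [ 0.332 -0.309  0.188] [-1.44, 0.68, 2.15, 1.23, 1.41, 0.11]
14 -0.145 [ 0.33  -0.313  0.061] [-1.45, 1.02, 2.06, 1.26, 1.39, -0.07]
14 -0.15 [ 0.326 -0.31   0.061] [-1.46, 1.02, 2.06, 1.25, 1.39, -0.08]
up 14 [ 0.33  -0.313  0.177] [-1.45, 0.75, 2.13, 1.23, 1.45, 0.11]
10 -0.145 [ 0.328 -0.316  0.05 ] [-1.46, 1.07, 2.02, 1.25, 1.44, -0.06]
10 -0.15 [ 0.324 -0.313  0.05 ] [-1.47, 1.07, 2.03, 1.24, 1.44, -0.06]
up 10 [ 0.328 -0.316  0.166] [-1.46, 0.81, 2.11, 1.23, 1.5, 0.11]
0.03642605647670869 [-0.46308285  0.18270624 -1.13678588] 24.625
```

```bash
python3 - <<'E'
from fin import *
t,r,P=fin(40,.14);manip.move_to(list(t),list(r))
t,r,P=fin(15,.09);manip.servo_line(list(t),list(r),rate=.12)
print(manip.get_width(),manip.get_contact_force(),manip.get_time())
cv2.imwrite("pics/w11.png",manip.camera("wrist")["image"][:,:,::-1])
c=manip.camera("side");cv2.imwrite("pics/s11.png",cv2.resize(c["image"][200:460,220:500,::-1],None,fx=2.2,fy=2.2))
E
```

```text
0.03606794537541553 [-0.80246295  0.39954211 -0.69303298] 27.2833
```

View pics/s11.png

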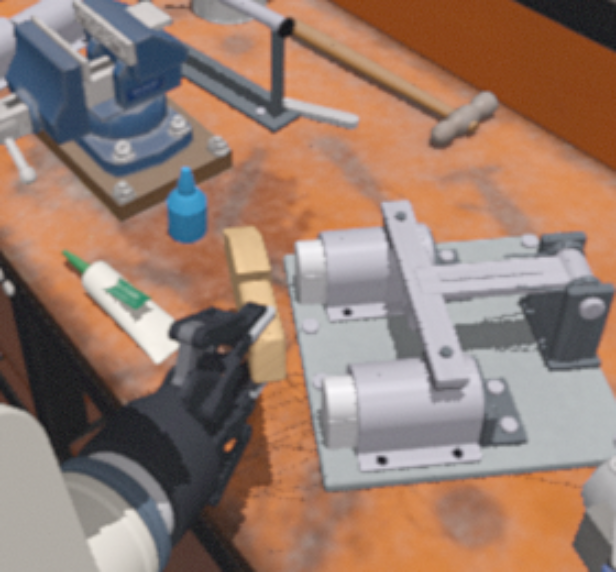

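View pics/w11.png

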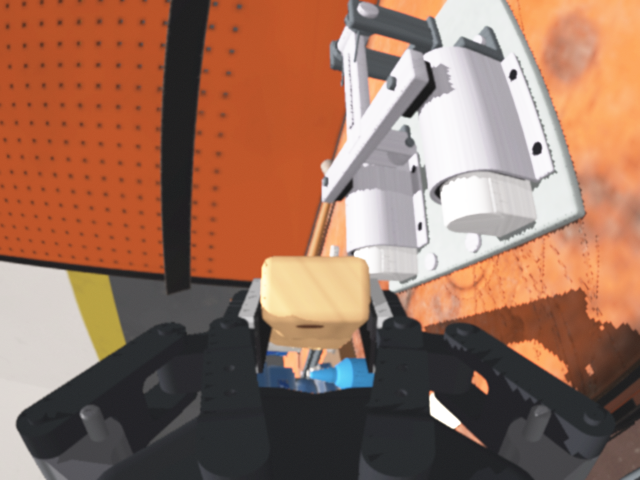

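```bash
python3 - <<'E'
from fin import *
t,r,P=fin(12,.03);manip.servo_line(list(t),list(r),rate=.12)
for cl in np.arange(.012,-.008,-.002):
    t,r,P=fin(11,cl);manip.servo_line(list(t),list(r),rate=.06);f=manip.get_contact_force();print(round(cl,3),f.round(1))
    if f[2]>3.5:break
manip.command_gripper(.05)
print(manip.get_width(),manip.get_contact_force(),manip.get_time())
cv2.imwrite("pics/w12.png",manip.camera("wrist")["image"][:,:,::-1])
c=manip.camera("side");cv2.imwrite("pics/s12.png",cv2.resize(c["image"][200:460,220:500,::-1],None,fx=2.2,fy=2.2))
E
```

```text
0.012 [ 0.4  0.3 -1.4]
0.01 [ 0.6  0.4 -1.4]
0.008 [ 0.6  0.2 -2.3]
0.006 [ 0.5 -0.4 -1.2]
0.004 [ 1.2  0.2 -0.7]
0.002 [ 0.2  0.4 -0.8]
0.0 [ 0.2 -0.  -0.9]
-0.002 [-1.8 -1.5  3.1]
-0.004 [-3.2 -3.8  9. ]
0.049525658452123866 [-7.77336113  1.86466566 30.86050651] 30.8833
```

View pics/s12.png

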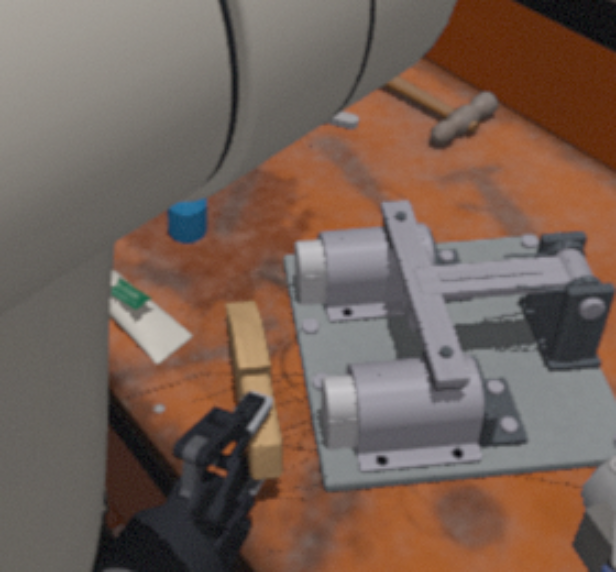

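View pics/w12.png

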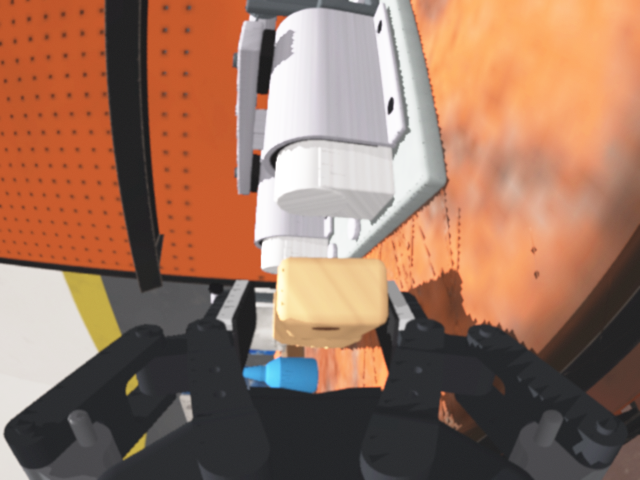

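```bash
python3 - <<'E'
from fin import *
p=np.array(manip.get_position());X=wpose(manip)[:3,0];print(X.round(2))
manip.servo_line(list(p+[0,0,.004]),rate=.05)
print(manip.get_contact_force())
manip.servo_line(list(p+[0,0,.004]-.07*X),rate=.35)
p=np.array(manip.get_position());manip.servo_line(list(p+[0,0,.12]),rate=.3)
print(manip.get_contact_force(),manip.get_time())
c=manip.camera("side");cv2.imwrite("pics/s13.png",cv2.resize(c["image"][200:460,220:500,::-1],None,fx=2.2,fy=2.2))
E
```

```text
[ 0.9   0.41 -0.15]
[ 0.15748119  0.70315817 -1.38331029]
[-0.33330832 -0.21530099 -0.98867165] 32.2167
```

View pics/s13.png

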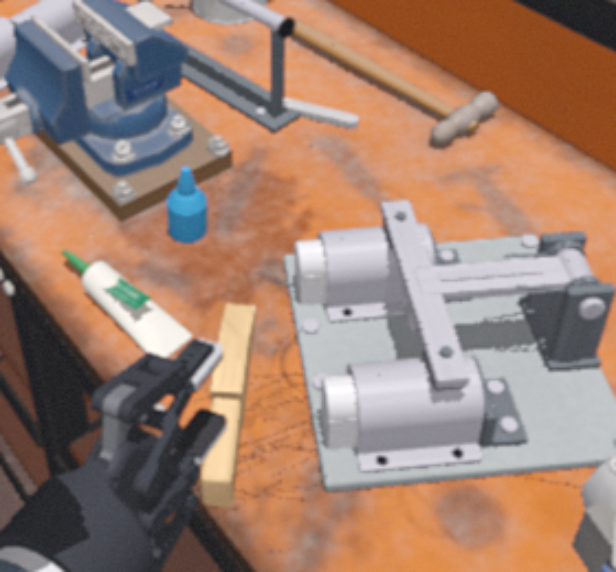

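```bash
python3 - <<'E'
from fin import *
rv=ori(CL[2]);manip.move_to(list(clp(-.08,-.02,.24)),list(rv))
c=wcam(manip);cv2.imwrite("pics/w14.png",c["image"][:,:,::-1]);np.savez("w14.npz",**c)
cv2.imwrite("pics/w14a.png",cv2.resize(c["image"][100:250,200:420,::-1],None,fx=3.6,fy=3.6,interpolation=2));print(manip.get_time())
E
```

```text
33.8917
```

View pics/w14a.png

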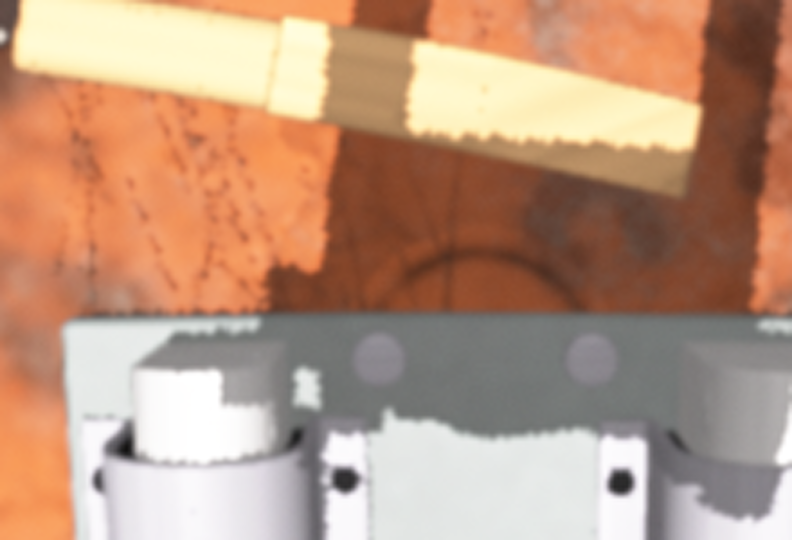

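```bash
python3 - <<'E'
from fin import *
c=dict(np.load("w14.npz"));B=lambda u,v:(200+u/3.6,100+v/3.6)
P=wunproj(c,[B(18,-2),B(13,70),B(275,22),B(268,104)],.038);L=wunproj(c,[B(283,17),B(270,110),B(690,190),B(700,103)],[.046,.046,.02,.02][0]);tip=wunproj(c,[B(688,193),B(700,103)],.02)
print(P.round(4).tolist(),tip.round(4).tolist())
a=P[:2].mean(0);b=P[2:].mean(0);t=tip.mean(0)
print("widths",np.linalg.norm(P[0]-P[1]),np.linalg.norm(P[2]-P[3]),np.linalg.norm(b-a),np.linalg.norm((t-a)[:2]))
y1=np.arctan2(*(b-a)[[1,0]]);y2=np.arctan2(*(t-a)[[1,0]]);print(np.rad2deg([y1,y2,CL[2]]))
yaw=y2;np.save("wg.npy",np.r_[(a+b)/2,yaw]);print((a+b)/2,a)
for fl in (0,1):
  for t_ in (0,):
    q=manip.solve_ik(list((a+b)/2),list(ori(yaw,0,0,bool(fl))));print(fl,q)
q=manip.solve_ik(list(clp(-.19,0,.05)),list(ori(CL[2])));print(q)
E
```

```text
[[0.2724, -0.3157, 0.038], [0.2879, -0.3274, 0.038], [0.3173, -0.2628, 0.038], [0.3344, -0.2759, 0.038]] [[0.4145, -0.1926, 0.02], [0.3948, -0.1766, 0.02]]
widths 0.019431631593265462 0.021575056977693952 0.0693636056773965 0.18508863129215106
[ 48.78769247  47.71938873 -32.12712702]
[ 0.30300165 -0.29544406  0.038     ] [ 0.2801515  -0.32153426  0.038     ]
0 None
1 [-8.00893023e-01  4.87254218e-01  2.16528268e+00 -4.44089210e-16
  4.89055756e-01 -6.29571466e-02]
[-5.86969867e-01  4.37207733e-01  2.21889867e+00 -4.44089210e-16
  4.85486251e-01 -1.59704205e+00]
```

```bash
python3 - <<'E'
from fin import *
wg=np.load("wg.npy");rv=ori(wg[3],0,0,True);P=np.r_[wg[:2],.006]
manip.command_gripper(.055)
t=tcp_tip(P,rv,.024)
manip.move_to(list(t+[0,0,.09]),list(rv))
manip.servo_line(list(t),rate=.12)
manip.command_gripper(.0,f_grip=110)
print(manip.get_width(),manip.get_contact_force())
if manip.get_width()>.018:
    manip.servo_line(list(t+[0,0,.1]),rate=.2)
    rv=ori(CL[2],0,0,True)
    manip.move_to(list(tcp_tip(clp(-.115-.076,0,.10),rv,.024)),list(rv))
    print(manip.get_width(),manip.get_time())
    cv2.imwrite("pics/w15.png",manip.camera("wrist")["image"][:,:,::-1])
    c=manip.camera("side");cv2.imwrite("pics/s15.png",cv2.resize(c["image"][200:460,220:500,::-1],None,fx=2.2,fy=2.2))
E
```

```text
0.0221510491767336 [0.56875026 1.43106598 9.0394486 ]
0.022447263056829724 38.8833
```

View pics/s15.png

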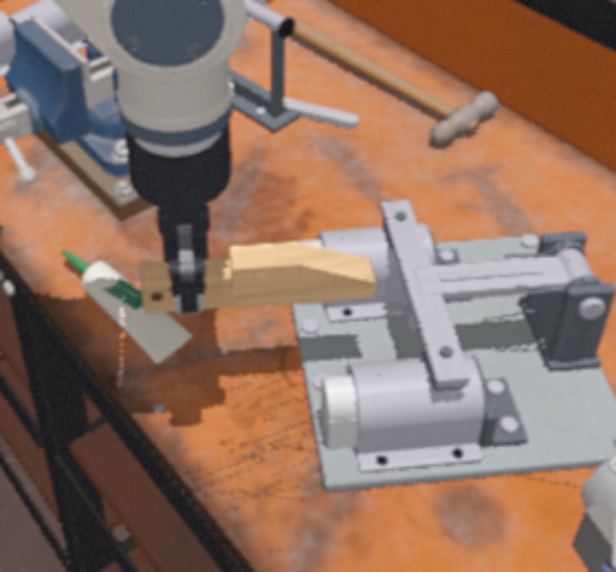

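View pics/w15.png

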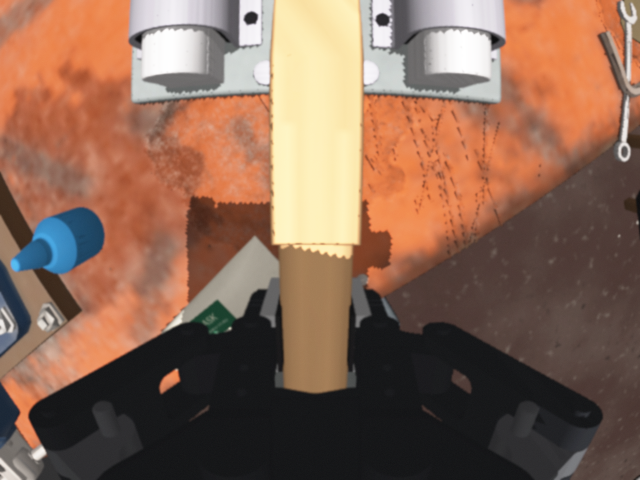

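```bash
python3 - <<'E'
from fin import *
c=wcam(manip);T=wpose(manip)
q=wunproj(c,(316,245),T[2,3]+tipx(.024)*-1*0 - (-tipx(.024))*-1 -.006+.046)[0]
zt=T[2,3]-tipx(.024) # tip z (tool x is down: tip z = z - tipx)
q=wunproj(c,(316,245),zt-.006+.046)[0]
e=np.array([np.cos(CL[2]),np.sin(CL[2])]);off=(q[:2]-T[:2,3])@e;print("tip z",zt,"step ahead",off); gx=-.040-off;print("gx",gx)
rv=ori(CL[2],0,0,True)
t=lambda ox,tz:list(tcp_tip(clp(ox+gx,0,tz),rv,.024))
manip.servo_line(t(-.105,.026),rate=.15)
for z in (.023,.021,.0195,.018):
    manip.servo_line(t(-.105,z),rate=.05);f=manip.get_contact_force();print(z,f.round(1))
    if f[2]>3:break
print(z)
np.save("gx.npy",[gx,z])
for ox in (-.08,-.06,-.045,-.03,-.015,0,.012):
    manip.servo_line(t(ox,z),rate=.06);print(ox,manip.get_contact_force().round(1),manip.get_width().round(4))
print(manip.get_time())
cv2.imwrite("pics/w16.png",manip.camera("wrist")["image"][:,:,::-1])
c=manip.camera("side");cv2.imwrite("pics/s16.png",cv2.resize(c["image"][200:460,220:500,::-1],None,fx=2.2,fy=2.2))
E
```

```text
tip z 0.09985087113485008 step ahead 0.0356786796782818
gx -0.07567867967828179
0.023 [-0.2  0.1 -1. ]
0.021 [-0.9 -0.5 -1.1]
0.0195 [ 0.1 -0.1 -1.7]
0.018 [-2.1  0.9  6.4]
0.018Traceback (most recent call last):
  File "<stdin>", line 16, in <module>
AttributeError: 'float' object has no attribute 'round'
```

```bash
python3 - <<'E'
from fin import *
gx=np.load("gx.npy")[0];z=.0185
rv=ori(CL[2],0,0,True)
t=lambda ox,tz:list(tcp_tip(clp(ox+gx,0,tz),rv,.024))
for ox in (-.06,-.045,-.03,-.015,0,.012):
    manip.servo_line(t(ox,z),rate=.06);print(ox,manip.get_contact_force().round(1),round(manip.get_width(),4))
print(manip.get_time())
cv2.imwrite("pics/w16.png",manip.camera("wrist")["image"][:,:,::-1])
c=manip.camera("side");cv2.imwrite("pics/s16.png",cv2.resize(c["image"][200:460,220:500,::-1],None,fx=2.2,fy=2.2))
E
```

```text
-0.06 [ 1.6 -1.5  4. ] 0.0225
-0.045 [-9.1  6.  23.1] 0.0231
-0.03 [-19.   10.   36.1] 0.0223
-0.015 [-18.5   9.6  35.5] 0.0226
0 [-8.4  3.8 22.5] 0.0225
0.012 [-7.5  4.  21. ] 0.0227
43.6833
```

View pics/s16.png

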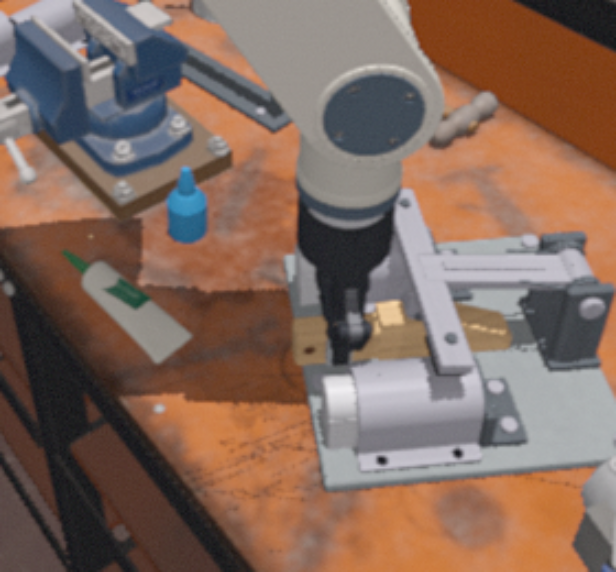

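View pics/w16.png

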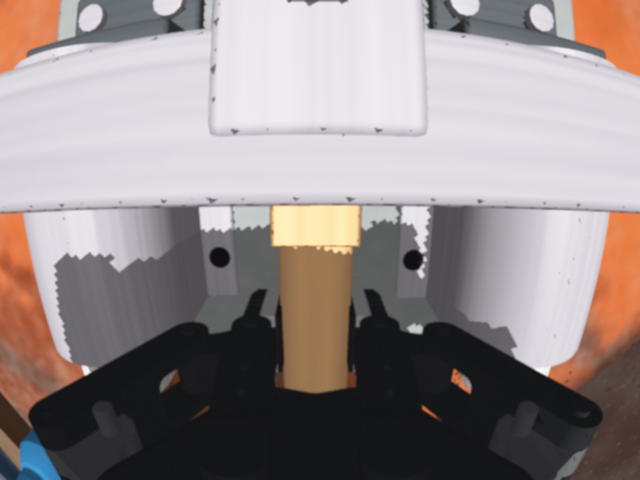

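```bash
python3 - <<'E'
from fin import *
manip.command_gripper(.042)
print(manip.get_contact_force().round(1),manip.get_width())
p=np.array(manip.get_position());X=wpose(manip)[:3,0]
manip.servo_line(list(p+[0,0,.13]-np.array([np.cos(CL[2]),np.sin(CL[2]),0])*.0),rate=.2)
# look pose for set saddles from the front, camera on robot side
rv=ori(CL[2]);manip.move_to(list(clp(-.06,0,.24)),list(rv))
c=wcam(manip);cv2.imwrite("pics/w17.png",c["image"][:,:,::-1]);np.savez("w17.npz",**c)
c=manip.camera("side");cv2.imwrite("pics/s17.png",cv2.resize(c["image"][200:460,220:500,::-1],None,fx=2.2,fy=2.2));print(manip.get_time())
E
```

```text
[0.9 0.2 0.5] 0.041967754310842806
47.6583
```

View pics/s17.png

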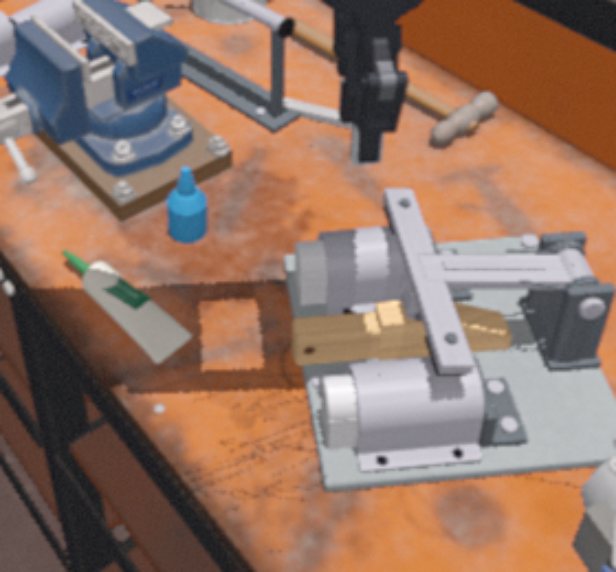

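View pics/w17.png

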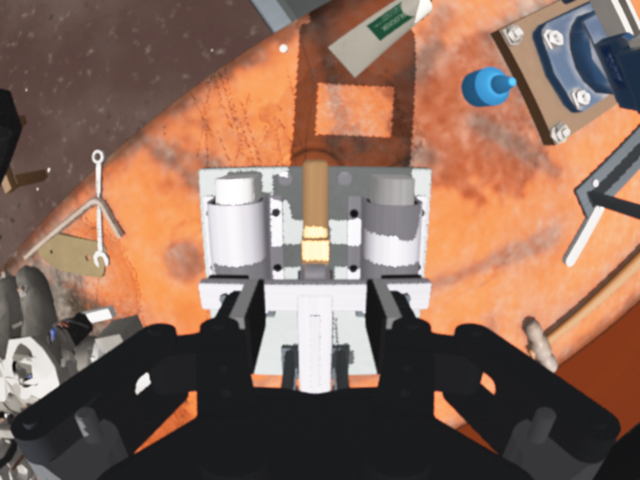

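```bash
cat > sad.py <<'E'
from h import *; from rig import manip
d=np.deg2rad
TL=d(12); RM=np.array([.608,.1455]); RY=d(96.4); ER=RY-np.pi
GX=-.045      # clamp x of fingertip point for a home saddle
W=.056
rvc=ori(CL[2],TL); rvr=ori(ER,TL)
def C(x,y,z): return list(tcp_tip(clp(x,y,z),rvc,W))
def RL(s,feet):   # saddle centre at rail coordinate s
    e=np.array([np.cos(ER),np.sin(ER)]);c=RM-s*e; p=c+e*(GX+.020)
    return list(tcp_tip(np.r_[p,feet+.009],rvr,W))
E
python3 - <<'E'
from sad import *
c=manip.camera("side");e=np.array([np.cos(RY),np.sin(RY)])
print("rail side px",proj(c,np.r_[RM+.118*e,.13]),proj(c,np.r_[RM-.118*e,.13]))
im=c["image"][150:290,260:380,::-1].copy()
for s in (-.118,0,.118):
    u=proj(c,np.r_[RM+s*e,.13])[0]-[260,150];cv2.circle(im,tuple(int(v) for v in u),2,(0,255,0),-1)
cv2.imwrite("pics/rail.png",cv2.resize(im,None,fx=4,fy=4,interpolation=2))
t=manip.camera("top");u=t["image"][190:240,200:330,::-1].copy()
for s in (-.118,0,.118):
    v=proj(t,np.r_[RM+s*e,.13])[0]-[200,190];cv2.circle(u,tuple(int(round(x)) for x in v),1,(0,255,0),-1)
cv2.imwrite("pics/rail2.png",cv2.resize(u,None,fx=6,fy=6,interpolation=0))
for y in (.075,-.075):
    for a in ((GX,y,.023),(GX-.065,y,.023),(GX-.065,y,.15)): 
        q=manip.solve_ik(C(*a),list(rvc));print(a,None if q is None else np.round(q,2))
for s in (-.054,.054):
    for f in (.086,.2):
        q=manip.solve_ik(RL(s,f),list(rvr));print(s,f,RL(s,f),None if q is None else np.round(q,2))
E
```

```text
rail side px [[282.66005951 177.82219581]] [[344.84319891 210.38796221]]
(-0.045, 0.075, 0.023) [-0.43  0.61  2.03 -0.1   0.29 -1.35]
(-0.11, 0.075, 0.023) [-0.41  0.57  2.17 -0.16  0.2  -1.26]
(-0.11, 0.075, 0.15) [-0.41  0.28  2.13 -0.06  0.52 -1.36]
(-0.045, -0.075, 0.023) [-0.74  0.61  2.04  0.13  0.29 -1.86]
(-0.11, -0.075, 0.023) [-0.76  0.57  2.17  0.21  0.2  -1.97]
(-0.11, -0.075, 0.15) [-0.76  0.28  2.13  0.08  0.52 -1.84]
-0.054 0.086 [np.float64(0.6115187241395122), np.float64(0.11412986756030982), np.float64(0.08292387475232052)] [ 0.27  0.62  1.7  -0.27  0.87  0.34]
-0.054 0.2 [np.float64(0.6115187241395122), np.float64(0.11412986756030982), np.float64(0.19692387475232057)] [ 0.27  0.47  1.64 -0.24  1.07  0.27]
0.054 0.086 [np.float64(0.599480079461229), np.float64(0.22145680282965421), np.float64(0.08292387475232052)] [ 0.43  0.65  1.63 -0.25  0.94  0.47]
0.054 0.2 [np.float64(0.599480079461229), np.float64(0.22145680282965421), np.float64(0.19692387475232057)] [ 0.43  0.51  1.58 -0.22  1.13  0.42]
```

View pics/rail.png

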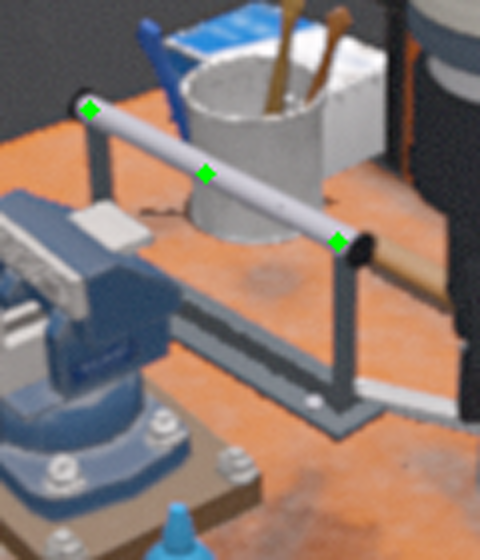

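View pics/rail2.png

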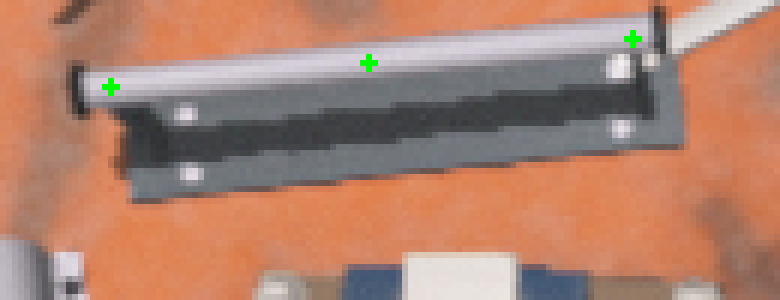

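```bash
sed -i 's/RM=np.array(\[.608,.1455\])/RM=np.array([.6095,.1455])/' sad.py; cat >> sad.py <<'E'
def pic(tag,wrist=True,side=(200,460,220,500),f=2.2):
    if wrist: cv2.imwrite(f"pics/w{tag}.png",manip.camera("wrist")["image"][:,:,::-1])
    a,b,c_,d_=side;c=manip.camera("side");cv2.imwrite(f"pics/s{tag}.png",cv2.resize(c["image"][a:b,c_:d_,::-1],None,fx=f,fy=f))
E
python3 - <<'E'
from sad import *
y=-.075
manip.command_gripper(.074)
manip.move_to(C(GX,y,.13),list(rvc))
manip.servo_line(C(GX,y,.0235),rate=.15)
print(manip.get_contact_force().round(1))
pic(18)
manip.command_gripper(.0,f_grip=70)
print(manip.get_width(),manip.get_contact_force().round(1),manip.get_time())
E
```

```text
[ 0.5 -0.1  0.2]
0.05611585693520193 [-2.9  2.5 11.9] 50.0833
```

View pics/w18.png

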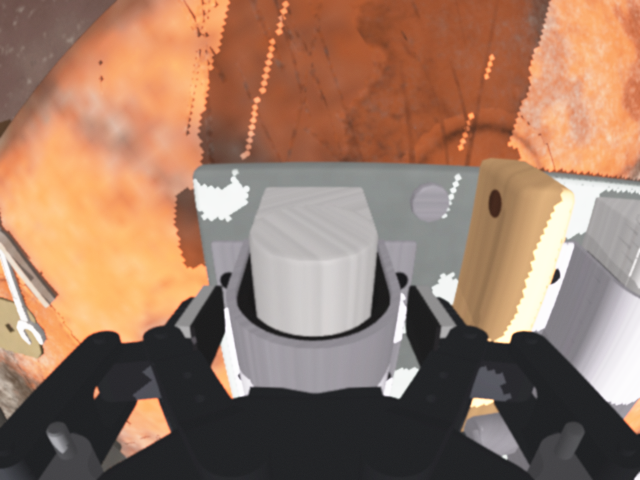

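View pics/s18.png

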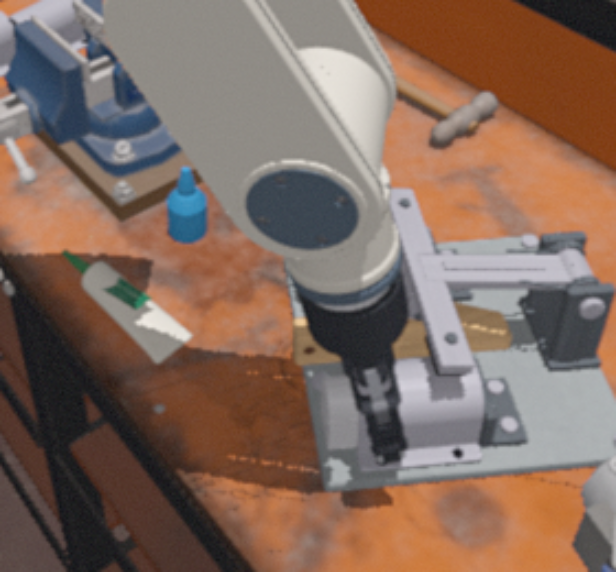

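```bash
python3 - <<'E'
from sad import *
y=-.075
manip.servo_line(C(GX-.057,y,.0240),rate=.12)
print(manip.get_contact_force().round(1),manip.get_width())
manip.servo_line(C(GX-.057,y,.12),rate=.15)
manip.servo_line(C(GX-.057,y,.25),rate=.25)
print(manip.get_contact_force().round(1),manip.get_width(),manip.get_time())
pic(19)
manip.move_to(RL(-.054,.19),list(rvr))
print(manip.get_time());pic(20,side=(100,340,160,420))
E
```

```text
[-3.3  1.6  5.8] 0.05555875028173188
[-0.  -0.5 -3.3] 0.055528359857383074 52.1667
54.0917
```

View pics/w20.png

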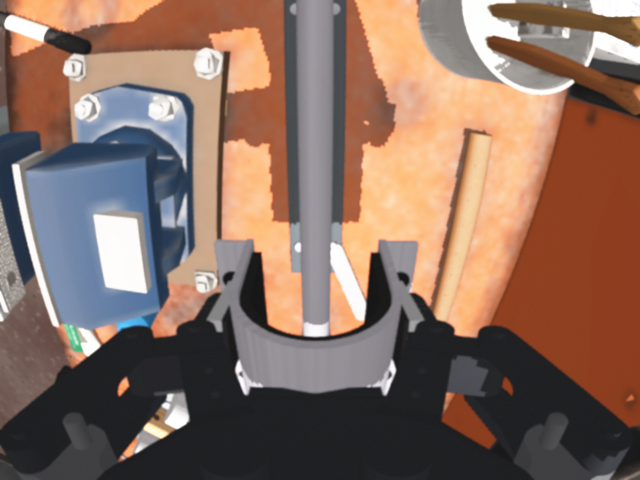

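View pics/s20.png

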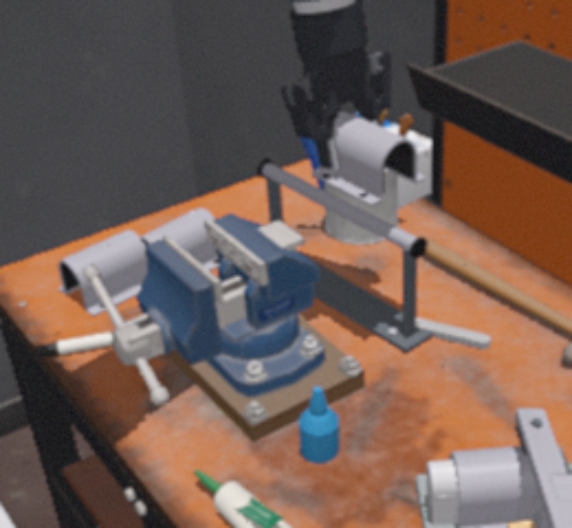

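```bash
cat >> sad.py <<'E'
def drape(s):
    manip.servo_line(RL(s,.094),rate=.15)
    f0=manip.get_contact_force()[2]
    for f in (.090,.088,.0865,.085,.0835,.082,.0805):
        manip.servo_line(RL(s,f),rate=.05);F=manip.get_contact_force();print(f,F.round(1))
        if F[2]-f0>3: break
    manip.command_gripper(.082)
E
python3 - <<'E'
from sad import *
drape(-.054)
pic(21,side=(100,340,160,420))
p=np.array(manip.get_position());X=wpose(manip)[:3,0]
manip.servo_line(list(p-.10*X),rate=.15);print(manip.get_time(),manip.get_contact_force().round(1))
pic(22,side=(100,340,160,420))
E
```

```text
0.09 [-1.1  0.1 -2.5]
0.088 [ 0.1 -0.3 -1.9]
0.0865 [-1.9  0.   4.4]
57.0333 [-0.  -0.4  0.3]
```

View pics/w22.png

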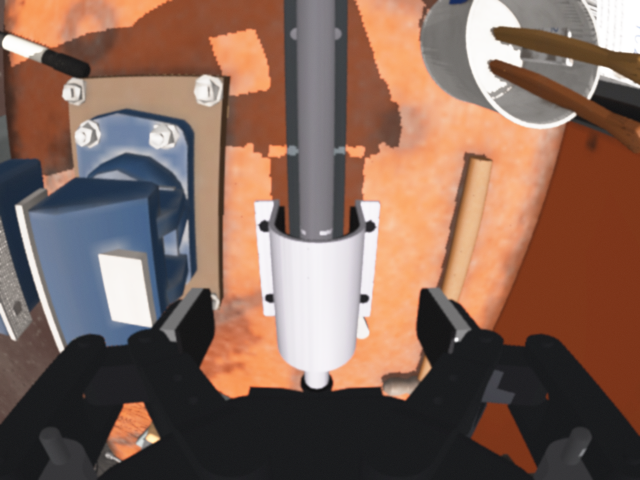

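View pics/s22.png

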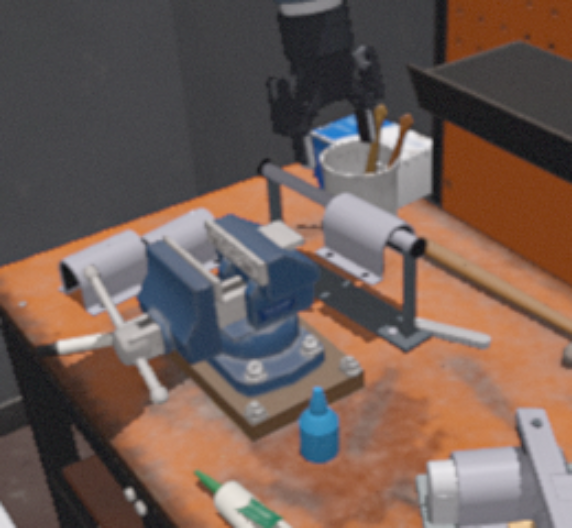

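```bash
python3 - <<'E'
from sad import *
y=.075
manip.command_gripper(.074)
manip.move_to(C(GX,y,.15),list(rvc))
manip.servo_line(C(GX,y,.0235),rate=.17)
print(manip.get_contact_force().round(1))
cv2.imwrite("pics/w23.png",manip.camera("wrist")["image"][:,:,::-1])
manip.command_gripper(.0,f_grip=70);w=manip.get_width();print(w)
assert w>.05
manip.servo_line(C(GX-.057,y,.0240),rate=.12)
print(manip.get_contact_force().round(1),manip.get_width())
manip.servo_line(C(GX-.057,y,.25),rate=.22)
manip.move_to(RL(.055,.19),list(rvr))
print(manip.get_width(),manip.get_time());pic(24,side=(100,340,160,420))
E
```

```text
[ 0.2 -0.2  0.2]
0.05609306061926951
[-3.6  0.9  7.5] 0.05572215525358371
0.05582864460165037 63.5917
```

View pics/w24.png

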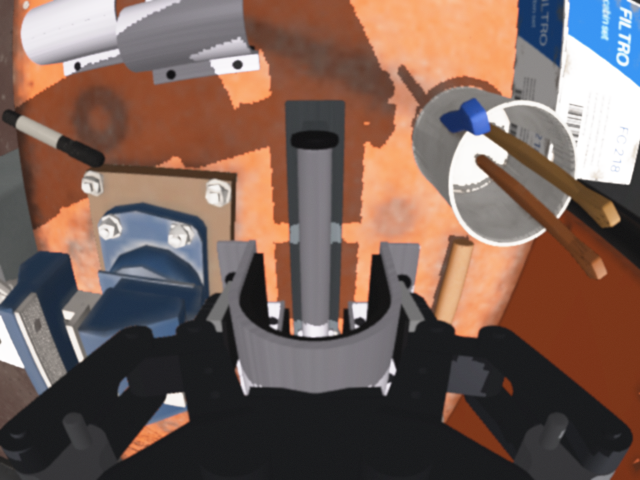

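View pics/s24.png

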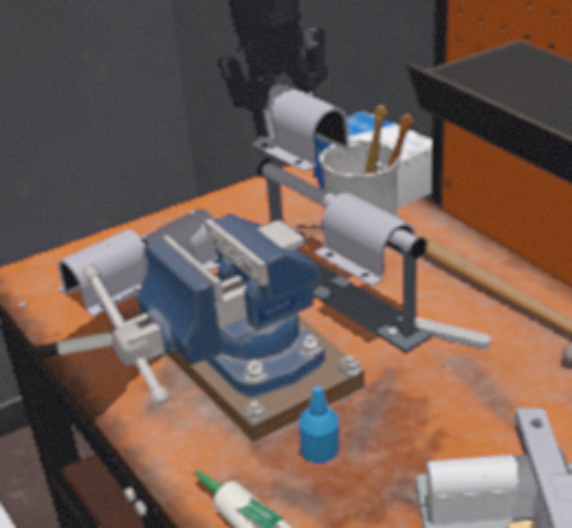

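```bash
python3 - <<'E'
from sad import *
drape(.055)
p=np.array(manip.get_position());X=wpose(manip)[:3,0]
manip.servo_line(list(p-.10*X),rate=.15)
# look over new saddles: yaw ~12deg
rv=ori(d(12));manip.move_to([.45,.30,.24],list(rv))
print(manip.get_time())
c=wcam(manip);np.savez("w25.npz",**c)
pic(25,side=(100,340,160,420))
cv2.imwrite("pics/t25.png",cv2.resize(manip.camera("top")["image"][150:330,160:370,::-1],None,fx=3.3,fy=3.3,interpolation=2))
E
```

```text
0.09 [-0.3 -1.  -2.9]
0.088 [-0.4  0.7 -3.1]
0.0865 [-1.6 -0.9  5. ]
67.9083
```

View pics/w25.png

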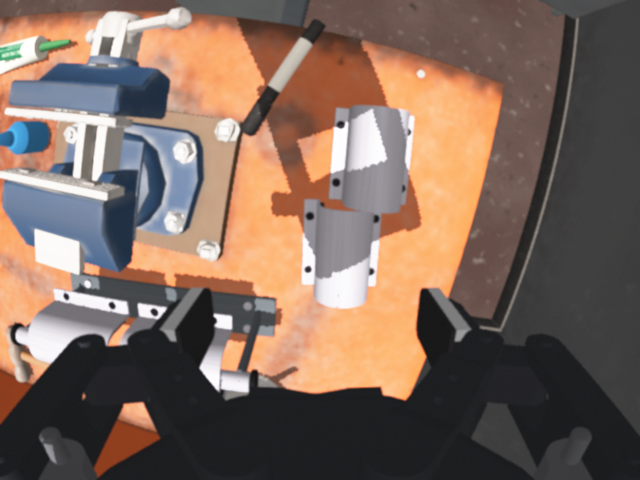

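View pics/s25.png

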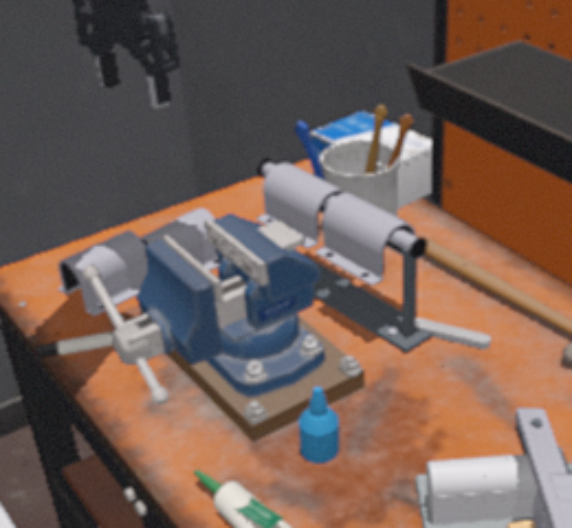

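View pics/t25.png

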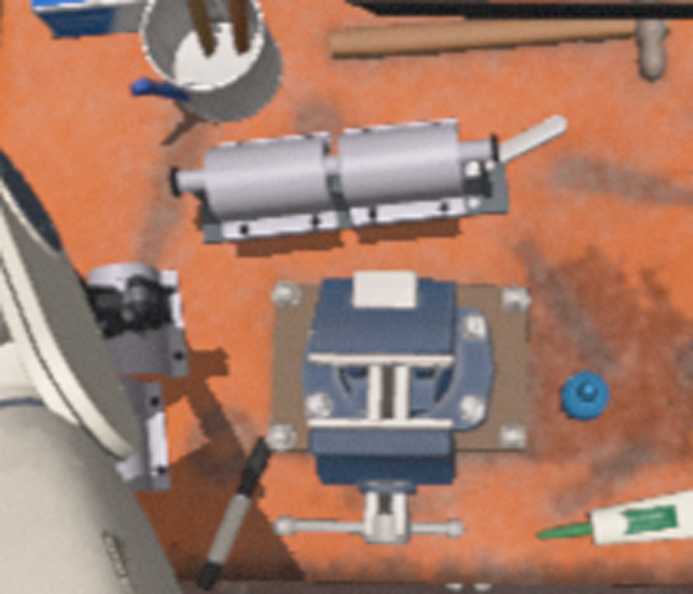

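```bash
python3 - <<'E'
import cv2
a=cv2.imread("pics/w25.png");cv2.imwrite("pics/w25a.png",cv2.resize(a[95:315,285:430],None,fx=4,fy=2.7,interpolation=2))
E
```

```text
(no output)
```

View pics/w25a.png

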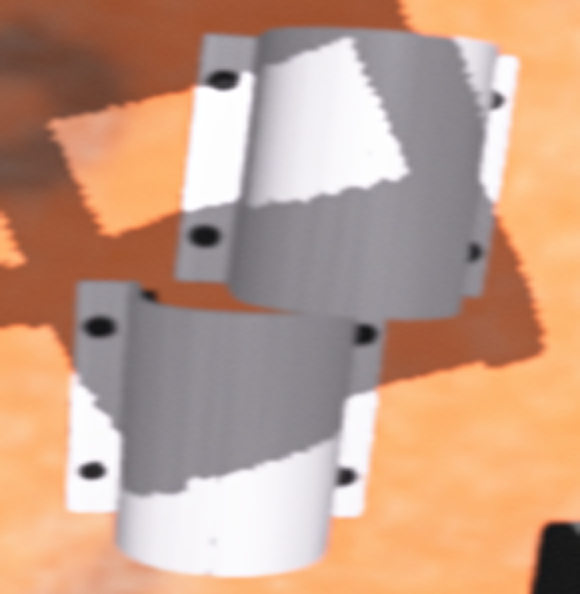

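```bash
python3 - <<'E'
from h import *
c=dict(np.load("w25.npz"));B=lambda u,v:(285+u/4,95+v/2.7)
for n,q in (("near",[(204,35),(176,278),(519,58),(482,296)]),("far",[(78,282),(67,512),(383,318),(362,516)])):
    P=wunproj(c,[B(*x) for x in q],.0035)[:,:2];dl=P[1]-P[0];dr=P[3]-P[2];dd=dl+dr
    print(n,P.round(4).tolist(),"len",np.linalg.norm(dl),np.linalg.norm(dr),"wid",np.linalg.norm(P[0]-P[2]),np.linalg.norm(P[1]-P[3]),"c",P.mean(0).round(4),"yaw",np.rad2deg(np.arctan2(dl[1],dl[0])),np.rad2deg(np.arctan2(dr[1],dr[0])),np.rad2deg(np.arctan2(dd[1],dd[0])))
E
```

```text
near [[0.351, 0.3011], [0.444, 0.3138], [0.3399, 0.3831], [0.4334, 0.3955]] len 0.09393358797267526 0.09439269415478176 wid 0.08271324502569762 0.0823753159830019 c [0.3921 0.3484] yaw 7.763930814570392 7.557786547989379 7.660607409369727
far [[0.4509, 0.2891], [0.5454, 0.3051], [0.4479, 0.3712], [0.5306, 0.3868]] len 0.09587708847566094 0.08412935803253359 wid 0.08215865588499681 0.08302778459571254 c [0.4937 0.338 ] yaw 9.595941586906944 10.665749011123758 10.095934958096265
```

```bash
cat >> sad.py <<'E'
def pick(c,yaw):
    rv=ori(yaw,TL);e=np.array([np.cos(yaw),np.sin(yaw)])
    P=np.r_[np.asarray(c)-.025*e,.0098]; t=tcp_tip(P,rv,W)
    manip.command_gripper(.076)
    manip.move_to(list(t+[0,0,.10]),list(rv))
    manip.servo_line(list(t),rate=.15)
    print("down",manip.get_contact_force().round(1))
    cv2.imwrite(f"pics/pk{int(manip.get_time())}.png",manip.camera("wrist")["image"][:,:,::-1])
    manip.command_gripper(.0,f_grip=80);w=manip.get_width();print("w",w,manip.get_contact_force().round(1))
    assert w>.05
    manip.servo_line(list(t+[0,0,.24]),rate=.25)
    print("lift",manip.get_width(),manip.get_contact_force().round(1),manip.get_time())
def over(y):
    manip.move_to(C(GX-.060,y,.16),list(rvc))
    manip.servo_line(C(GX-.060,y,.10),rate=.15)
E
python3 - <<'E'
from sad import *
pick((.392,.348),d(7.7))
over(.075)
print(manip.get_time());pic(26,side=(200,440,260,520))
E
```

```text
down [-0.6 -0.  -0.1]
w 0.05523221080231208 [-2.9 -3.3 13.2]
lift 0.05551414438052999 [-0.3 -0.2 -2.2] 71.375
73.9
```

View pics/w26.png

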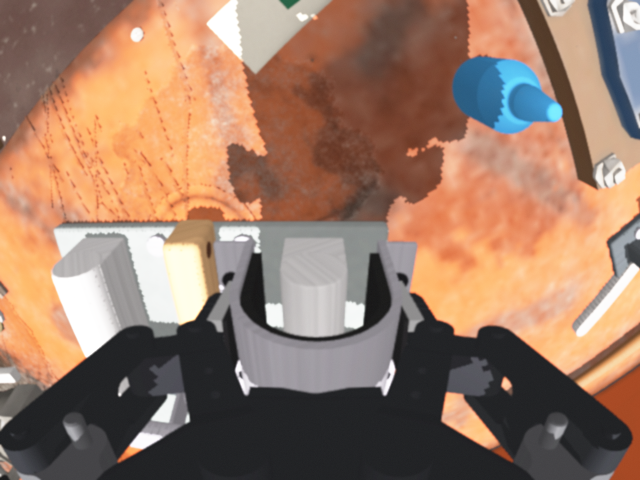

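View pics/s26.png

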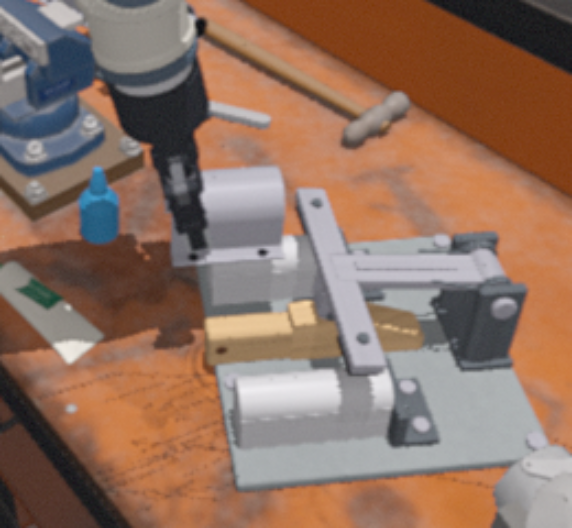

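Saddle is centred over the left former (former columns 283–347, jaws' centre ≈ 315). Lowering and sliding in.

```bash
cat >> sad.py <<'E'
def lower(y,dy=0.):
    b=None
    manip.servo_line(C(GX-.060,y+dy,.085),rate=.1);b=manip.get_contact_force()
    for z in (.07,.055,.045,.035,.029,.0265,.025,.0235,.0225):
        manip.servo_line(C(GX-.060,y+dy,z),rate=.08);F=manip.get_contact_force();print(z,F.round(1))
        if abs(F[2]-b[2])>5 or np.hypot(*(F-b)[:2])>8: return z
    return z
def slide(y,z,x0=-.055,x1=.012,lim=9.):
    e=np.array([np.cos(CL[2]),np.sin(CL[2]),0])
    xs=list(np.arange(x0,-.009,.008))+list(np.arange(-.008,x1,.0015))
    f0=None
    for x in xs:
        manip.servo_line(C(GX+x,y,z),rate=.08 if x<-.008 else .04);F=manip.get_contact_force();f=F@e
        print(round(x,4),round(f,1),F.round(1))
        if x<-.009: f0=f if f0 is None else min(f0,f)
        if f<-lim-(2 if f0 is None else max(0,-f0)): break
    return x
E
python3 - <<'E'
from sad import *
z=lower(.075);print("z",z,manip.get_time(),manip.get_width())
pic(27,side=(200,440,260,520))
E
```

```text
0.07 [ 0.3 -0.7 -2.3]
0.055 [ 0.6  0.7 -2. ]
0.045 [-0.4  0.4 -2.6]
0.035 [ 1.4  0.3 -2.1]
0.029 [ 0.4 -0.1 -2.5]
0.0265 [ 0.1 -0.1 -2. ]
0.025 [-0.3 -0.   1.6]
0.0235 [-3.2 -0.3 10.8]
z 0.0235 76.525 0.05552642326629141
```

View pics/s27.png

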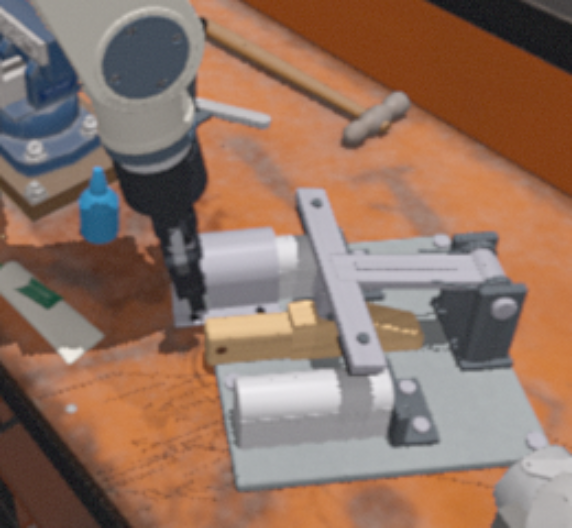

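```bash
python3 - <<'E'
from sad import *
x=slide(.075,.0247);print("stop",x,manip.get_time(),manip.get_width())
pic(28,side=(200,440,260,520))
E
```

```text
-0.055 1.0 [ 0.3 -1.4  4.7]
-0.047 0.7 [ 0.3 -0.9  6.7]
-0.039 0.5 [ 0.3 -0.6  8.6]
-0.031 -0.6 [-0.7  0.1  8. ]
-0.023 0.3 [-0.4 -1.2  7.2]
-0.015 0.8 [ 0.7 -0.4  7.7]
-0.008 -1.4 [-1.3  0.7  9.8]
-0.0065 -3.2 [-3.   1.3 11.5]
-0.005 -5.4 [-4.8  2.6 14.2]
-0.0035 -4.8 [-4.2  2.3 13.8]
-0.002 -4.4 [-3.6  2.5 14. ]
-0.0005 -4.7 [-4.   2.5 13.9]
0.001 -4.5 [-3.7  2.5 14.1]
0.0025 -8.6 [-7.2  4.8 17.8]
0.004 -13.8 [-11.    8.5  25.3]
stop 0.003999999999999997 80.45 0.05558277686659018
```

View pics/s28.png

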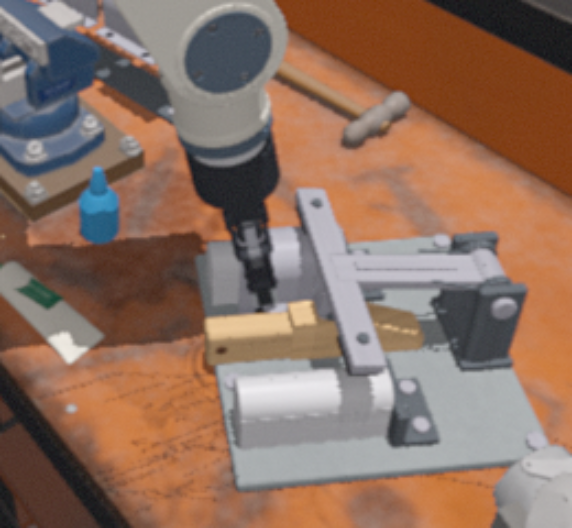

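```bash
python3 - <<'E'
from sad import *
manip.command_gripper(.076);print(manip.get_contact_force().round(1))
p=np.array(manip.get_position());X=wpose(manip)[:3,0]
manip.servo_line(list(p-.12*X),rate=.2)
rv=ori(CL[2]);manip.move_to(list(clp(-.06,0,.24)),list(rv))
c=wcam(manip);cv2.imwrite("pics/w29.png",c["image"][:,:,::-1]);np.savez("w29.npz",**c)
a=cv2.imread("pics/w17.png")[160:290,190:440];b=c["image"][160:290,190:440,::-1]
cv2.imwrite("pics/cmp29.png",cv2.resize(np.vstack([a,b]),None,fx=2.3,fy=2.3,interpolation=2))
print(manip.get_time(),manip.get_position())
E
```

```text
[ 0.3 -0.  -0.2]
82.2917 [ 0.44559914 -0.27798063  0.23791848]
```

View pics/cmp29.png

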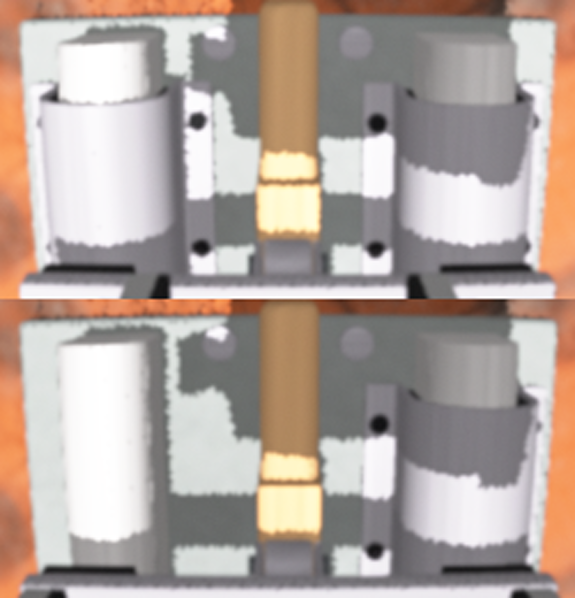

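```bash
python3 - <<'E'
from sad import *
c=dict(np.load("w29.npz"))
def tc(P):
    r=P[:2]-CL[:2];cs,s=np.cos(CL[2]),np.sin(CL[2]);return np.round([r@[cs,s],r@[-s,cs]],4)
print(tc(wunproj(c,(392.2,205.2),.075)[0]),tc(wunproj(c,(392,177),.068)[0]))
rv=ori(d(10));manip.move_to([.46,.31,.24],list(rv))
c=wcam(manip);np.savez("w30.npz",**c)
cv2.imwrite("pics/w30.png",c["image"][:,:,::-1]);cv2.imwrite("pics/w30a.png",cv2.resize(c["image"][160:320,260:420,::-1],None,fx=3.7,fy=3.7,interpolation=2));print(manip.get_time())
E
```

```text
[-0.0696  0.0666] [-0.0934  0.0671]
84.4583
```

View pics/w30a.png

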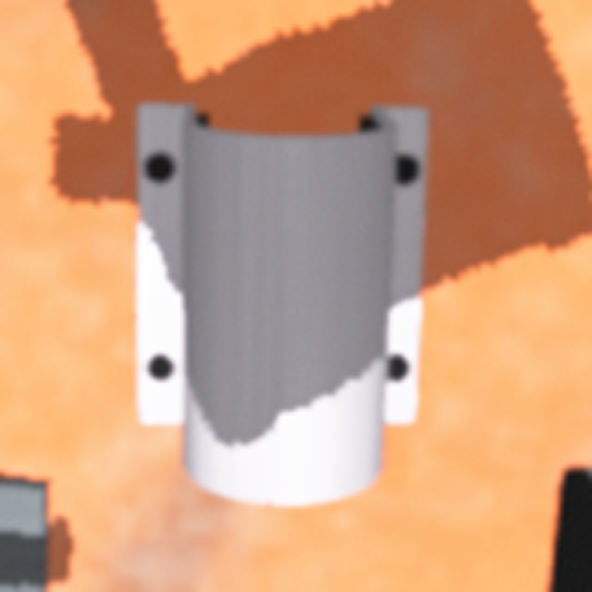

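View pics/w30.png

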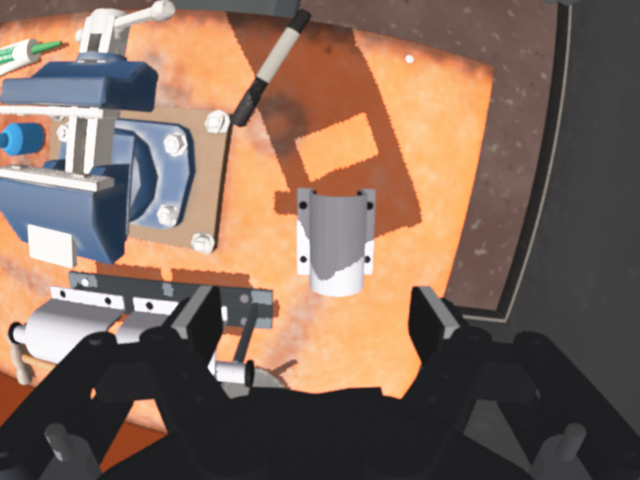

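```bash
python3 - <<'E'
from sad import *
c=dict(np.load("w30.npz"));B=lambda u,v:(260+u/3.7,160+v/3.7)
P=wunproj(c,[B(*x) for x in [(137,104),(138,424),(429,108),(416,423)]],.0035)[:,:2];dd=P[1]+P[3]-P[0]-P[2];yaw=np.arctan2(dd[1],dd[0]);ctr=P.mean(0)
print(ctr,np.rad2deg(yaw),np.linalg.norm(P[1]-P[0]),np.linalg.norm(P[3]-P[2]),np.linalg.norm(P[0]-P[2]))
pick(ctr,yaw)
over(-.075)
print(manip.get_time());pic(31,side=(200,440,260,520))
E
```

```text
[0.49073321 0.33773855] 9.608027132112367 0.09590911937774001 0.09517097550734258 0.08272641454746149
down [-0.  -0.2 -0.3]
w 0.05581910043319638 [-4.1 -2.3 12.3]
lift 0.05555213302876025 [ 0.   0.1 -2.8] 87.6167
90.525
```

View pics/w31.png

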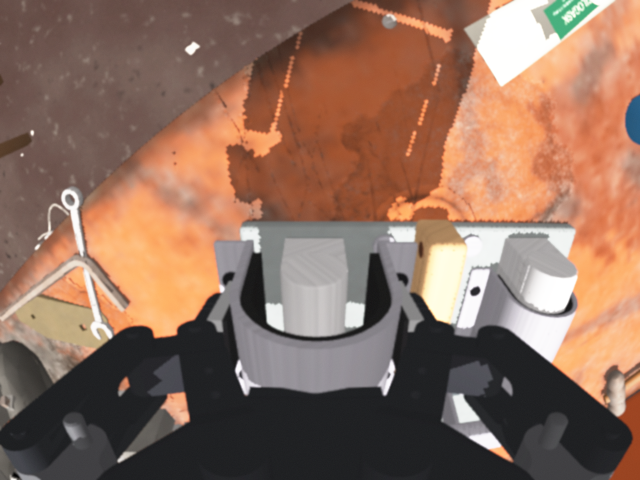

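View pics/s31.png

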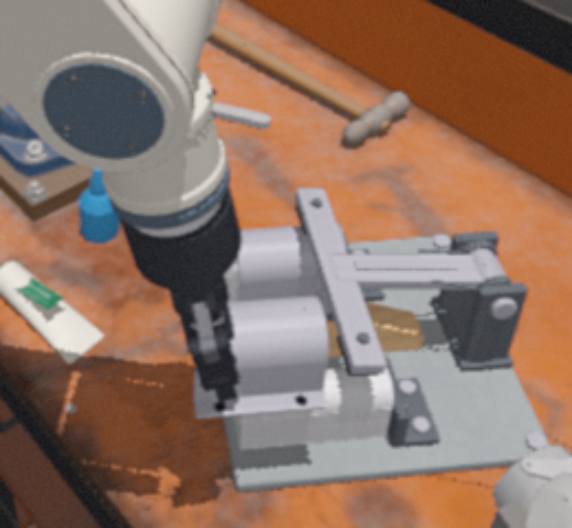

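Centred over the right former; lowering and sliding home.

```bash
python3 - <<'E'
from sad import *
z=lower(-.075);print("z",z,manip.get_width())
x=slide(-.075,.0249);print("stop",x,manip.get_time(),manip.get_width())
cv2.imwrite("pics/w32.png",manip.camera("wrist")["image"][:,:,::-1])
manip.command_gripper(.076);print(manip.get_contact_force().round(1))
p=np.array(manip.get_position());X=wpose(manip)[:3,0]
manip.servo_line(list(p-.12*X),rate=.2)
rv=ori(CL[2]);manip.move_to(list(clp(-.06,0,.24)),list(rv))
c=wcam(manip);cv2.imwrite("pics/w33.png",c["image"][:,:,::-1]);np.savez("w33.npz",**c)
cv2.imwrite("pics/w33a.png",cv2.resize(c["image"][150:310,180:450,::-1],None,fx=2.9,fy=2.9,interpolation=2))
pic(33,wrist=False,side=(200,440,260,520));print(manip.get_time())
E
```

```text
0.07 [-1.2 -0.5 -1.8]
0.055 [-0.6 -0.1 -2. ]
0.045 [-0.5 -0.  -2.4]
0.035 [ 0.   0.2 -1.8]
0.029 [ 1.1  0.4 -2.3]
0.0265 [ 0.4 -0.4 -2.1]
0.025 [0.1 1.1 3.4]
z 0.025 0.05545067941396593
-0.055 0.0 [0.1 0.1 4.6]
-0.047 0.7 [0.8 0.1 5.9]
-0.039 1.2 [ 1.2 -0.4  6.3]
-0.031 1.0 [ 0.6 -0.9  6.9]
-0.023 2.0 [ 2.  -0.5  6.7]
-0.015 1.1 [ 1.  -0.5  6.4]
-0.008 -0.5 [0.2 1.1 9.3]
-0.0065 -3.0 [-2.6  1.7 13.2]
-0.005 -4.4 [-3.4  2.8 14.4]
-0.0035 -4.3 [-3.7  2.1 13.4]
-0.002 -4.0 [-2.5  3.5 14.2]
-0.0005 -4.7 [-4.2  2.3 13.9]
0.001 -5.2 [-4.2  3.  14.4]
0.0025 -7.9 [-7.5  2.9 18.6]
0.004 -13.9 [-13.1   5.2  24.9]
stop 0.003999999999999997 96.7333 0.05560793087436895
[ 0.3 -0.7  1.1]
98.575
```

View pics/w33a.png

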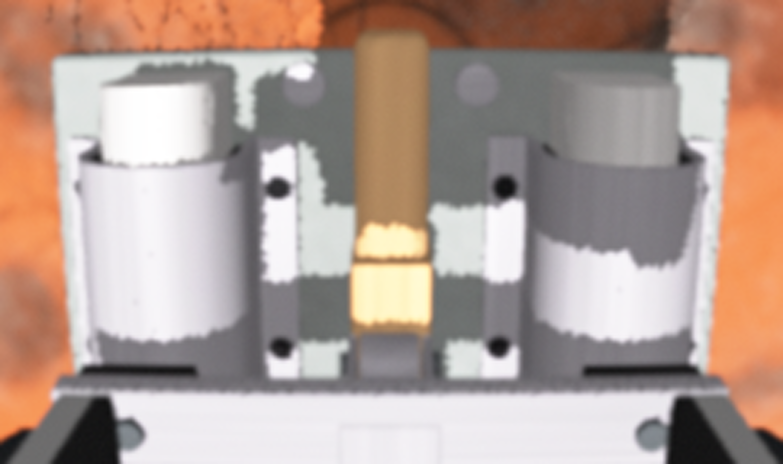

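View pics/s33.png

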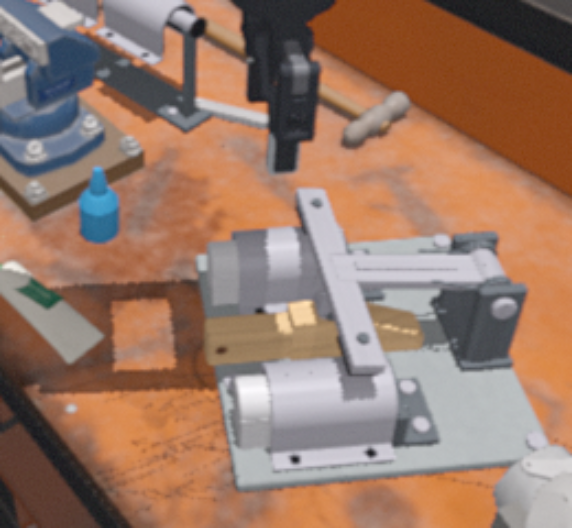

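```bash
python3 - <<'E'
from sad import *
gx=np.load("gx.npy")[0]
rv=ori(CL[2],0,0,True)
t=lambda ox,tz:list(tcp_tip(clp(ox+gx,0,tz),rv,.024))
manip.command_gripper(.042)
manip.move_to(t(.010,.16),list(rv))
cv2.imwrite("pics/w34.png",manip.camera("wrist")["image"][:,:,::-1])
manip.servo_line(t(.010,.0195),rate=.15)
print(manip.get_contact_force().round(1))
manip.command_gripper(.0,f_grip=110);print(manip.get_width(),manip.get_contact_force().round(1))
assert manip.get_width()>.02
for ox in (-.01,-.03,-.05,-.07,-.09,-.115):
    manip.servo_line(t(ox,.0195),rate=.08);print(ox,manip.get_contact_force().round(1),round(manip.get_width(),4))
print(manip.get_time())
pic(34,wrist=False,side=(200,440,260,520))
E
```

```text
[0.1 0.8 0.9]
0.022329147960245623 [-1.2  1.3  6.1]
-0.01 [-0.4 -1.   9.5] 0.0222
-0.03 [-1.3 -0.5 13.1] 0.0226
-0.05 [-2.6  1.7 13.8] 0.0221
-0.07 [-2.7  2.2 14.5] 0.0225
-0.09 [-3.6  3.2 13.3] 0.0223
-0.115 [-3.2  2.7 11.4] 0.0219
105.55
```

View pics/s34.png

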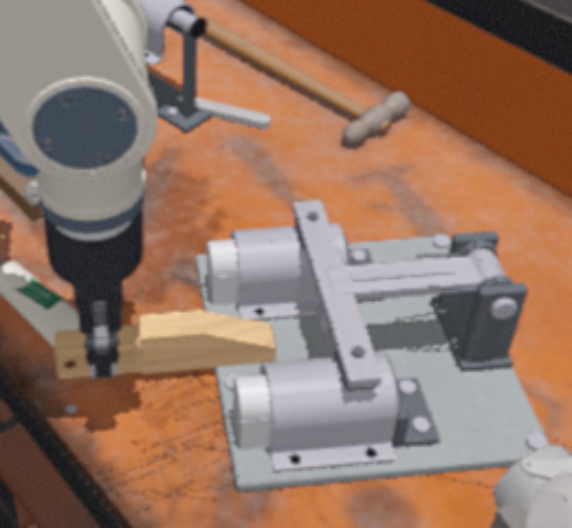

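```bash
python3 - <<'E'
from sad import *
gx=np.load("gx.npy")[0]
rv=ori(CL[2],0,0,True)
manip.servo_line(list(tcp_tip(clp(-.125+gx,0,.13),rv,.024)),rate=.2)
yaw=d(-14);rv2=ori(yaw,0,0,True)
tt=lambda z:list(tcp_tip([.525,-.092,z],rv2,.024))
print(manip.solve_ik(tt(.13),list(rv2)))
manip.move_to(tt(.13),list(rv2))
manip.servo_line(tt(.02),rate=.15);b=manip.get_contact_force();print(b.round(1),manip.get_width())
for z in (.014,.011,.009,.0075,.006,.005):
    manip.servo_line(tt(z),rate=.05);F=manip.get_contact_force();print(z,F.round(1))
    if F[2]-b[2]>3: break
manip.command_gripper(.05)
manip.servo_line(tt(.15),rate=.2)
print(manip.get_time())
manip.move_to([.40,-.10,.30],list(ori(CL[2])))
c=wcam(manip);cv2.imwrite("pics/w35.png",c["image"][:,:,::-1])
c=manip.camera("side");cv2.imwrite("pics/s35.png",c["image"][:,:,::-1])
print(manip.get_time(),manip.get_contact_force().round(1))
E
```

```text
[-1.95804987e-01  4.37211135e-01  1.90287801e+00 -4.44089210e-16
  8.01503513e-01  1.61933744e+00]
[ 0.5 -0.7 -0.6] 0.022518168402032163
0.014 [ 0.  -0.2 -1.5]
0.011 [-0.2  0.4 -1.8]
0.009 [ 0.7  0.7 -0.2]
0.0075 [-4.7  1.1 14.2]
110.3583
112.9167 [-0.9  0.7 -0.3]
```

View pics/s35.png

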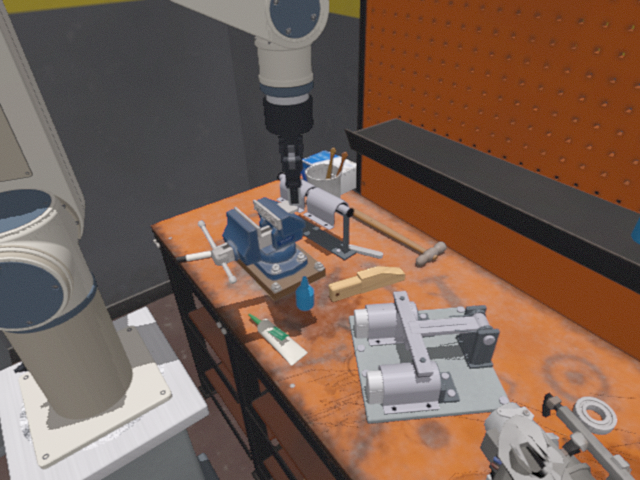

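View pics/w35.png

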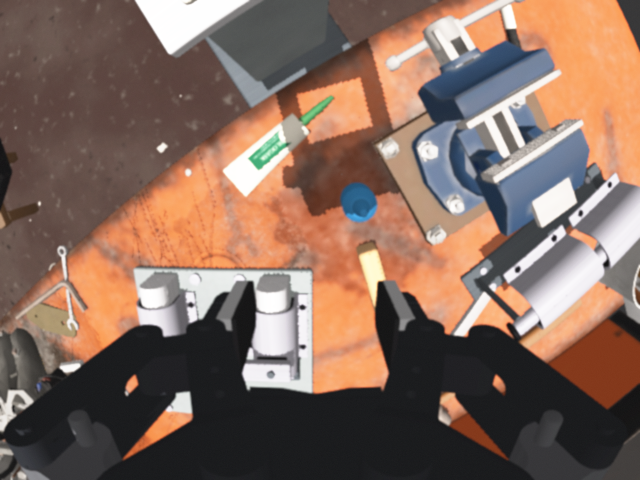

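```bash
python3 - <<'E'
import cv2,numpy as np
a=cv2.imread("pics/side0.png")[270:425,340:510];b=cv2.imread("pics/s35.png")[270:425,340:510]
cv2.imwrite("pics/cmp35.png",cv2.resize(np.hstack([a,b]),None,fx=2.3,fy=3,interpolation=2))
d=cv2.imread("pics/s35.png")[170:310,250:420];cv2.imwrite("pics/s35b.png",cv2.resize(d,None,fx=4,fy=4,interpolation=2))
E
```

```text
(no output)
```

View pics/cmp35.png

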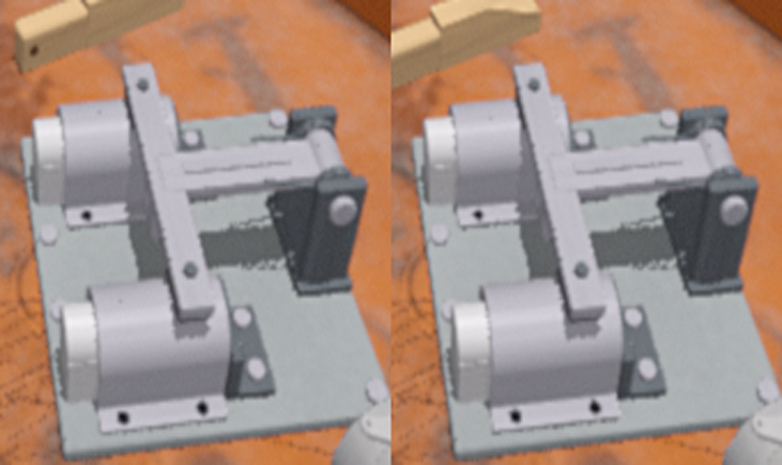

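View pics/s35b.png

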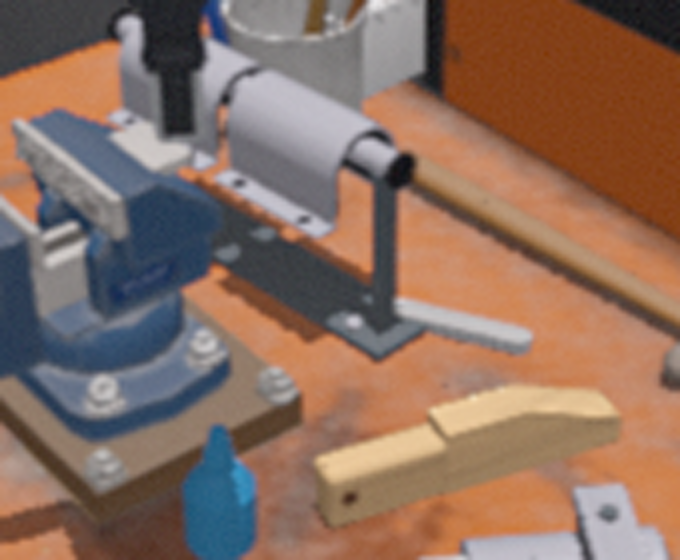

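The before and after views of the clamp match: the bar is down and both new saddles sit where the finished ones did. Both finished saddles hang on the rail, the wedge stands on the bench, and the bottle is where it was. Handing in.

```bash
python3 - <<'E'
from rig import manip
print(manip.get_time()); manip.sign_off(); print(manip.get_time())
E
```

```text
112.9167
the job is handed in; nothing more can be done
the job is handed in; nothing more can be done
```

The changeover is done and handed in at about 113 s of the 210 s allowed, in the order you asked. I propped the bar with the wedge, draped both finished saddles on the rail, and slid both new saddles home. Then I pulled the wedge and stood it on the bench between the clamp and the vice.

**Last checks:**
- **Clamp:** the side view matches the start picture, with the bar down and both saddles where the finished ones were. On the left saddle I measured 23.8 mm from its front edge to the former's front, against 24 mm nominal; the right one looks level with it.
- **Rail:** both finished saddles hang clear of each other.
- **Bottle:** upright and where it was.

**What went wrong or disagreed:**
- **Wedge dropped:** the first grasp slipped and the wedge landed on its side in front of the clamp. I set it upright again and re-gripped it.
- **Fingertip position:** a touch test and the wrist camera both put the fingertips about 7 mm behind the tool point when shut and 20 mm when open. The task text says 22 mm ahead. I used the measured values from then on.
- **Force on the bench:** while righting the wedge, a finger pressed on the bench with about 31 N.
- **Push to the stops:** on both sides the force rose to about 5 N some 7 mm early, levelled off, then climbed to about 14 N at the end. I couldn't see behind the bar, so I relied on the pictures to confirm the saddles were home.
- **Knocked saddle:** one new saddle had been moved, so I located both again before picking them up.

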